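# Load the dish warmer with nested pots and set its heat

### The arm

A 6-joint arm with a two-finger parallel gripper is mounted at the origin on a cart in front of the work surface, level with it; the furniture and walls round the work are solid. World frame = base frame: x ahead of the robot, y to its left, z up, the work surface at z = 0. Lengths are in m, angles in rad, forces in N, time in s.
With the tool pointing down it reaches from about 0.375 to 0.825 m from the base axis. Payload 5.5 kg.
Tool frame: the origin (TCP) lies on the centre line of the jaws, within the pads' length; the fingertips stand 19 mm ahead of it and the grasp point (between the pads) is the TCP; y points along the fingers, z is the direction in which the jaws open and shut, and the axes are right-handed (so a half turn about y gives the same grasp; the last joint's range is limited). The gripper opens to 85 mm and grips with 20 to 120 N. Pads are 22 mm wide; open, the fingers measure 114 mm over their backs; the gripper's body (76 mm by 85 mm) begins 54 mm behind the grasp point. The pads swing forward as they close: fully open they stand 13 mm farther back than shut.
Start: joints at [1.295, 0.314, -0.047, 1.21, 0, 1.571], TCP at [0.163, 0.577, 0.25] pointing down, gripper open.
Joint ranges: [-2.67, 2.67], [-0.69, 1.73], [-1.03, 1.25], [-2.08, 2.16], [-1.42, 1.45], [-3.14, 3.14]. Speed limits (rad/s): [2.39, 2.39, 3.01, 3.14, 3.14, 3.14].

### API

Orientations are given as a 3x3 rotation matrix whose columns are the frame's x, y, z axes.
In Python, from bench import robot gives the robot as it stands.
- The arm moves only by the shell command python3 -m handwheel 'ROWS' [FORCE]. ROWS is text: rows parted by semicolons, each of 7 numbers parted by spaces: the closure in counts, from 0 (fully open) to 255 (shut), then the shift along the tool's x, y, z in cm, then the turn, a rotation vector about the tool's x, y, z in degrees. In form: hand dx dy dz rx ry rz; .... A call has 1 to 5 rows; each row is the pose to reach, as a shift and turn from the pose commanded when the call began, along the tool's axes at that moment; what a row does not reach only later rows make up. A row lasts 1/10 s, in which the tool goes at most 50 mm and 8.59 degrees, less where a joint would pass 70% of its speed; a pose out of reach is approached as far as the arm can. A call with a gripper value outside its range is refused whole. The fingers move at their own pace and stop on an object; FORCE is the grip in N (left out, the last holds). Time passes only in rows, so rows that repeat a pose let the fingers close. It gives the time, the measured TCP pose, the force and the opening at its end, in the units of the state.
- robot.read_state(): the state, without advancing time (a new reading comes with each control period).
- robot.camera(name): name is "scene" or "top"; returns a dict with "image" (420x560x3 uint8, red, green, blue), "depth" (420x560 float32, m along the optical axis (not along the pixel's ray), 0 where there is no reading), "intrinsics" (3x3 intrinsics, pixels), "pose" (4x4, takes a point from camera to world coordinates). Camera axes: x right, y up, looking along -z (the intrinsics and any distortion apply to the point x, -y, -z); pixel columns grow to the right and rows downward; lengths in m; the calibration is good to about 2 mm. A picture is of the moment at which its call begins.
- robot.finish_job(): hands the job in, once; it reports no verdict.
Trained networks look in the newest picture that a camera, given by its name, has taken for a name from the list of things; names that differ only in an ending like _2 or _b are one class to them, and where a whole thing is asked for, a point or a joint stands for the part that bears it (a point fixed in the world has none). Each returns a list of dicts, best first, with "score" (0 to 1); they miss things now and then, are a little off and sometimes report something else, mostly with a low value. They report only what shows in the picture. A call takes as long as a camera call. They do not tell look-alikes from the thing itself.
- robot.trace(camera, label): "mask" (420x560 bool, what is visible of it) and "position" ([column, row] in pixels, amid what is visible of it).
The state is a dict: "time_s": time; "joint_pos": joint angles; "dq": joint speeds; "effort": joint torques, N m; "tcp_pos": TCP position; "eef_rot": TCP orientation; "force": force on the tool from outside, world axes, zero at the start; "moment": the same for the moment, N m; "width": finger opening in m.
Only numpy, scipy, OpenCV 4.12 (cv2) and the standard library are available. Lean on these libraries where they do the work, as an engineer would, in place of code of your own. Each camera call takes 0.05 s, during which the arm holds its last target. There are 200 camera calls.

### The job

Get the dish warmer ready: first slide its red heat slider all the way to the off end (the end away from the plate), then nest all the blue pots upright in one stack on the middle of the warmer's plate, then slide the heat slider level with the green marker, and last swing the black-knobbed lever to upright. The straight steel cups will not nest with the pots: stand them upright and side by side on the wooden board. Let go of everything and leave the other things on the worktop where they are.

Things in the scene. Friction and masses are not known exactly. Their poses are not given: they have to be found in the camera images.
- warmer: White dish warmer with a steel top, fixed to the worktop, 144 (x) x 350 (y) x 36 mm high. Origin under its centre; its x points away from the robot, its y to the left, along its length. A dark round plate is at its left end, the controls are at its right end.
- plate (a point): Centre of the upper face of the warmer's dark round plate, 120 mm across, 40 mm above the worktop, at x = 0, y = +100 mm in the warmer's frame.
- heat_top (a point): Centre of the top of the red heat slider grip, an upright block 28 (warmer x) x 20 (y) x 40 mm high; its top is 90.5 mm above the worktop. Its aluminium track (40 mm wide, 170 mm long along warmer y, centred at x = -36, y = -85 mm in the warmer's frame) has its upper face 50 mm above the worktop. Friction about 1.5 N; it stays where it is left.
- heat (a joint): Travel of the heat slider, m: 0 at the off end (the right-hand end, farthest from the plate), growing towards the plate (warmer +y) to 0.12 at the other end.
- marker: Green marker clip, 12 x 5 x 5 mm, fixed on the warmer's top just in front of the slider's track beside a row of black ticks. Origin at the centre of its underside; axes as the warmer's. Heat is set right when the slider grip's centre is level with it along the warmer's y.
- mode_tip (a point): Centre of the black ball, 26 mm across, at the end of the lever behind the slider's track. The lever turns about an axis along the warmer's y at x = +30, y = -85 mm in the warmer's frame, 58 mm above the worktop; the ball's centre is 70 mm from that axis. The grey block under it is 70 x 50 mm, its top 61 mm above the worktop.
- mode (a joint): Lever angle, rad: at 0 it leans 0.6 rad away from the robot (warmer +x), at 0.6 it stands upright, at 1.2 (end stop) it leans 0.6 rad towards the robot. It stays where it is left (friction 0.06 N m).
- board: Wooden board, fixed, 110 (x) x 200 (y) x 10 mm thick. Origin at the centre of its underside; its x points away from the robot, its y to the left, along its length.
- pot_1: Blue pot, loose, about 120 g, open on top, 56 mm high: 36 mm across below, tapering out to 53 mm at 38 mm height, above that an upright rim band 62 mm across, 18 mm high; wall 2.5 mm. Origin: centre of its underside, z up. Pots nest with 2 mm side play, each 18 mm above the one below (band on rim). Three or four are present (absent: None). Starts upright.
- pot_2: Blue pot, loose, about 120 g, open on top, 56 mm high: 36 mm across below, tapering out to 53 mm at 38 mm height, above that an upright rim band 62 mm across, 18 mm high; wall 2.5 mm. Origin: centre of its underside, z up. Pots nest with 2 mm side play, each 18 mm above the one below (band on rim). Three or four are present (absent: None). Starts upright.
- pot_3: Blue pot, loose, about 120 g, open on top, 56 mm high: 36 mm across below, tapering out to 53 mm at 38 mm height, above that an upright rim band 62 mm across, 18 mm high; wall 2.5 mm. Origin: centre of its underside, z up. Pots nest with 2 mm side play, each 18 mm above the one below (band on rim). Three or four are present (absent: None). Starts upright.
- pot_4: Blue pot, loose, about 120 g, open on top, 56 mm high: 36 mm across below, tapering out to 53 mm at 38 mm height, above that an upright rim band 62 mm across, 18 mm high; wall 2.5 mm. Origin: centre of its underside, z up. Pots nest with 2 mm side play, each 18 mm above the one below (band on rim). Three or four are present (absent: None). Starts upright.
- cup_1: Plain steel cup, loose, 120 g, straight-sided, open on top: 59 mm across, 56 mm high. Origin at the centre of the underside, z up. It does not nest with the pots. One or two of the two cups are present (None if absent). Starts upright on the worktop.
- cup_2: Plain steel cup, loose, 120 g, straight-sided, open on top: 59 mm across, 56 mm high. Origin at the centre of the underside, z up. It does not nest with the pots. One or two of the two cups are present (None if absent). Starts upright on the worktop.
- corn: Bystander: white and green food can, 58 mm across, 72 mm high, loose. Origin under its centre.
- pod: Bystander: small dark red coffee pod, 45 mm across, 28 mm high, loose. Origin under its centre.
Not all that is in view belongs to the job. What is shaped like the pot_1 but orange is not meant.

How it is judged:
By the outcome, as a careful person would: the job done as asked, in the order asked, and still so for the second after the job is handed in, with the robot touching nothing.
Of pot_1, pot_2, pot_3, pot_4 only 3 to 4 are there at a start; the rules pass over those that are not, and their reading is None.
Of cup_1, cup_2 only 1 to 2 are there at a start; the rules pass over those that are not, and their reading is None.
At some moment in a run one of cup_1, cup_2 may be knocked a few centimetres aside while the robot is not near it.
Once in a run the grip may slacken for a moment while it holds something.
It also fails if it takes over 210 s, if anything falls off the work surface, if the arm or the gripper's body presses on something with over 40 N, if the wrist force passes 120 N, or if a joint passes its speed limit or range.

## Working session

There is one attempt and no reset: what is moved stays moved. The work goes in short steps, Python scripts to look and compute and a shell command to move; the robot and the scene stay as the last step left them, time stands still between calls to the robot, and variables do not carry over. Pictures are saved under pics/ and viewed, about 12 in all and at most 16, crops included, and the job is handed in when it is done.

```bash
ls; mkdir -p pics; python3 - <<'E'
from bench import robot
import cv2, numpy as np
s=robot.read_state()
print({k:np.round(v,3).tolist() for k,v in s.items()})
for n in("scene","top"):
    c=robot.camera(n); cv2.imwrite(f"pics/{n}0.png",c["image"][:,:,::-1]); print(n,c["intrinsics"].tolist(),np.round(c["pose"],3).tolist())
a=cv2.imread("pics/scene0.png");
E
```

```text
pics
{'time_s': 0.0, 'joint_pos': [1.295, 0.314, -0.048, 1.21, 0.0, 1.571], 'dq': [-0.0, 0.001, -0.001, -0.001, 0.001, -0.001], 'effort': [0.003, -53.959, 33.975, 0.019, -0.0, 0.0], 'tcp_pos': [0.163, 0.577, 0.249], 'eef_rot': [[0.962, -0.0, 0.272], [-0.272, -0.002, 0.962], [-0.0, -1.0, -0.002]], 'force': [-0.363, -0.752, 0.265], 'moment': [0.017, -0.001, -0.017], 'width': 0.086}
scene [[388.13436178906454, 0.0, 273.88238646234436], [0.0, 388.13436178906454, 213.31357039407612], [0.0, 0.0, 1.0]] [[0.742, 0.281, -0.608, -0.303], [-0.67, 0.321, -0.669, -0.79], [0.008, 0.905, 0.426, 0.657], [0.0, 0.0, 0.0, 1.0]]
top [[519.1595440666136, 0.0, 266.62864929691034], [0.0, 519.1595440666136, 211.60142017629568], [0.0, 0.0, 1.0]] [[-0.003, 0.995, -0.102, 0.319], [-1.0, -0.004, -0.012, 0.106], [-0.012, 0.102, 0.995, 1.938], [0.0, 0.0, 0.0, 1.0]]
```

View pics/scene0.png

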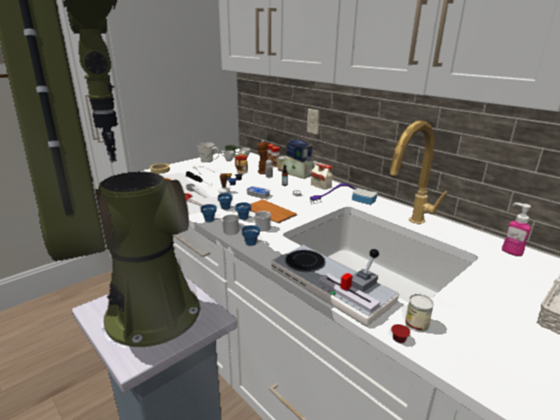

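View pics/top0.png

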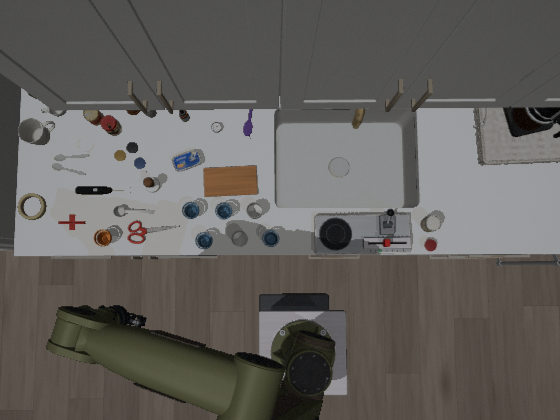

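The top view shows four blue pots at about (192,210), (224,211), (205,240) and (270,238), with an orange look-alike at (103,238). The steel cups are at (257,211) and (239,238), the board at (231,181), the plate at (336,233), the red slider at (387,243) and the lever ball at (390,212). The can is at (433,221) and the pod at (430,244).

```bash
cat > h.py <<'E'
from bench import robot
import cv2, numpy as np
np.set_printoptions(precision=4,suppress=True)
def cam(n):
    c=robot.camera(n); d=c["depth"]; K=c["intrinsics"]; v,u=np.mgrid[:d.shape[0],:d.shape[1]]
    p=np.stack([(u-K[0,2])/K[0,0]*d,-(v-K[1,2])/K[1,1]*d,-d],-1)
    c["xyz"]=p@c["pose"][:3,:3].T+c["pose"][:3,3]; return c
def ray(c,uv,z):
    "world point at height z on the ray through pixel uv"
    K=c["intrinsics"]; r=c["pose"][:3,:3]@np.array([(uv[0]-K[0,2])/K[0,0],-(uv[1]-K[1,2])/K[1,1],-1]); o=c["pose"][:3,3]
    return o+r*(z-o[2])/r[2]
def crop(c,x0,y0,x1,y1,k,name):
    cv2.imwrite("pics/"+name,cv2.resize(c["image"][y0:y1,x0:x1,::-1],None,fx=k,fy=k,interpolation=cv2.INTER_CUBIC))
E
python3 - <<'E'
from h import *
for n in("top","scene"):
    c=cam(n)
    for l in("pot_1","cup_1","corn","pod","board","warmer","plate","heat_top","marker","mode_tip"):
        try: r=robot.trace(n,l)
        except Exception as e: print(l,e); continue
        for t in r:
            m=t["mask"]; P=c["xyz"][m]; P=P[np.isfinite(P).all(1)&(c["depth"][m]>0)]
            if len(P)<3: print(n,l,t["score"],t["position"],len(P)); continue
            zt=np.percentile(P[:,2],90)
            (bx,by),(w,h),a=cv2.minAreaRect(P[P[:,2]>zt-.012][:,:2].astype(np.float32)*1000)
            v,u=np.nonzero(m); q=ray(c,(u.mean(),v.mean()),zt)
            print(n,l,round(t["score"],2),np.round(t["position"]),m.sum(),"med",np.median(P,0),"zt %.3f rect %.0f %.0f  %.0fx%.0f a%.0f"%(zt,bx,by,w,h,a),q[:2])
    if n=="top": crop(c,170,150,450,260,2.85,"top1.png")
    else: crop(c,180,170,440,350,3,"scene1.png")
E
```

```text
top pot_1 0.78 [191. 211.] 223 med [0.5223 0.4146 0.0229] zt 0.054 rect 517 409  62x54 a81 [0.5189 0.4082]
top pot_1 0.7 [205. 240.] 172 med [0.4124 0.3628 0.0142] zt 0.040 rect 412 358  47x55 a34 [0.4112 0.3591]
top pot_1 0.55 [104. 238.] 205 med [0.4246 0.7372 0.0222] zt 0.051 rect 423 727  63x51 a87 [0.4226 0.7254]
top pot_1 0.53 [384. 240.] 50 med [ 0.3986 -0.2958  0.0884] zt 0.097 rect 397 -298  18x25 a89 [ 0.3976 -0.2945]
top pot_1 0.49 [219. 211.] 216 med [0.5213 0.2889 0.0189] zt 0.054 rect 516 286  56x57 a37 [0.5174 0.2857]
top pot_1 0.49 [268. 235.] 193 med [0.4175 0.1147 0.0124] zt 0.041 rect 416 113  53x49 a44 [0.4158 0.1146]
top cup_1 0.47 [236. 239.] 216 med [0.4199 0.2322 0.0064] zt 0.055 rect 419 231  55x55 a90 [0.4182 0.2293]
top cup_1 0.46 [253. 210.] 190 med [0.5244 0.1765 0.006 ] zt 0.051 rect 520 179  58x46 a11 [0.5196 0.1761]
top pod 0.62 [430. 246.] 109 med [ 0.3901 -0.4677  0.027 ] zt 0.034 rect 390 -469  41x39 a64 [ 0.3904 -0.4661]
top pod 0.49 [257. 209.] 194 med [0.5244 0.1763 0.006 ] zt 0.051 rect 519 178  57x49 a20 [0.5194 0.1752]
top board 0.84 [230. 180
[... 1635 characters left out ...]
.3877 -0.2778]
scene warmer 0.38 [418. 314.] 913 med [ 0.4477 -0.4778  0.0517] zt 0.072 rect 466 -471  59x55 a3 [ 0.4217 -0.4894]
scene heat_top 0.59 [343. 284.] 174 med [ 0.3865 -0.3049  0.0781] zt 0.092 rect 393 -301  26x20 a0 [ 0.3727 -0.3149]
scene marker 0.68 [226. 200.] 188 med [0.5106 0.3985 0.0414] zt 0.055 rect 514 410  74x52 a54 [0.4906 0.3739]
scene marker 0.34 [400. 330.] 261 med [ 0.3807 -0.4722  0.0287] zt 0.030 rect 386 -469  45x38 a31 [ 0.377  -0.4742]
scene marker 0.3 [242. 209.] 237 med [0.5097 0.2778 0.0427] zt 0.056 rect 491 258  141x57 a51 [0.4891 0.2535]
scene mode_tip 0.72 [371. 256.] 141 med [ 0.4889 -0.3086  0.1104] zt 0.127 rect 495 -308  16x23 a19 [ 0.4579 -0.3263]
```

View pics/top1.png

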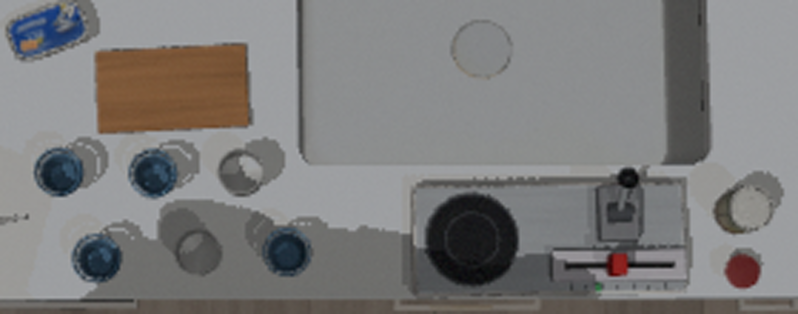

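View pics/scene1.png

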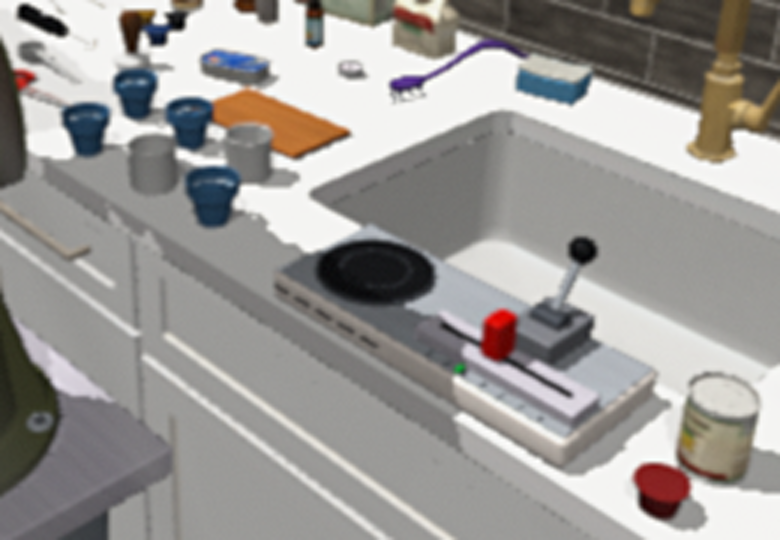

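Four blue pots and two steel cups are present; the orange pot at (103,238) is left out. The green marker is at top px (380,250) and scene px (333,293). Next I'll get precise positions by matching projected outlines.

```bash
cat >> h.py <<'E'
def proj(c,P):
    q=(np.asarray(P)-c["pose"][:3,3])@c["pose"][:3,:3]; K=c["intrinsics"]
    return np.stack([K[0,0]*q[:,0]/-q[:,2]+K[0,2],-K[1,1]*q[:,1]/-q[:,2]+K[1,2]],1)
def hull_c(c,xy,circ,k=16):
    t=np.linspace(0,2*np.pi,40); P=np.vstack([np.stack([xy[0]+r*np.cos(t),xy[1]+r*np.sin(t),0*t+z],1) for r,z in circ])
    m=cv2.moments(cv2.convexHull(proj(c,P).astype(np.float32))); return np.array([m["m10"],m["m01"]])/m["m00"],m["m00"]
POT=lambda z=0:[(.018,z),(.0265,z+.038),(.031,z+.038),(.031,z+.056)]
CUP=lambda z=0:[(.0295,z),(.0295,z+.056)]
def fit(c,mask,circ,z):
    v,u=np.nonzero(mask); uv=np.array([u.mean(),v.mean()]); xy=ray(c,uv,z)[:2]
    for _ in range(8):
        h,A=hull_c(c,xy,circ); xy=xy+ray(c,uv,z)[:2]-ray(c,h,z)[:2]
    return xy,mask.sum()/A
def blobs(mask,amin=8):
    n,L,st,ce=cv2.connectedComponentsWithStats(mask.astype(np.uint8)); return [(L==i) for i in range(1,n) if st[i,4]>=amin]
def hsv(c): return cv2.cvtColor(c["image"],cv2.COLOR_RGB2HSV).astype(int)
def blue(c): h=hsv(c); return (h[...,0]>95)&(h[...,0]<115)&(h[...,1]>110)&(h[...,2]>20)
def pots(c,z=0): return [fit(c,b,POT(z),z+.04) for b in blobs(blue(c),100)]
def red(c): h=hsv(c); return ((h[...,0]<6)|(h[...,0]>174))&(h[...,1]>180)&(h[...,2]>90)
def green(c): h=hsv(c); return (h[...,0]>50)&(h[...,0]<80)&(h[...,1]>90)
def near(c,xy,r,zlo=.0,zhi=.2): X=c["xyz"]; return (np.hypot(X[...,0]-xy[0],X[...,1]-xy[1])<r)&(X[...,2]>zlo)&(X[...,2]<zhi)&(c["depth"]>0)
E
python3 - <<'E'
from h import *
for n in("top","scene"):
    c=cam(n); print(n)
    for p in pots(c): print(" pot",*p)
    for t in robot.trace(n,"cup_1"): print(" cup",*fit(c,t["mask"],CUP(),.03))
    H=hsv(c); k=near(c,(.435,-.11),.08,.02,.06)&(H[...,2]<60)
    for b in blobs(k,150): print(" plate",*fit(c,b,[(.06,.04)],.04))
    for b in blobs(red(c)&near(c,(.395,-.3),.1)):
        v,u=np.nonzero(b); P=c["xyz"][b]; print(" red",b.sum(),u.mean(),v.mean(),"z.075",ray(c,(u.mean(),v.mean()),.075)[:2],"z.0905",ray(c,(u.mean(),v.mean()),.0905)[:2],"top med",np.median(P[P[:,2]>.085],0))
    for b in blobs(green(c)&near(c,(.37,-.28),.1),2):
        v,u=np.nonzero(b); print(" green",b.sum(),u.mean(),v.mean(),ray(c,(u.mean(),v.mean()),.039)[:2])
    X=c["xyz"]; w=near(c,(.436,-.22),.2,.030,.045)&(abs(X[...,0]-.436)<.08); 
    print(" warmer",cv2.minAreaRect((X[w][:,:2]*1000).astype(np.float32)))
    b=near(c,(.495,-.305),.05,.1,.15); print(" ball",b.sum(),X[b].mean(0) if b.any() else "", X[b].max(0))
    b=near(c,(.634,.267),.15,.006,.016)&(H[...,0]<20)&(H[...,1]>100); print(" board",cv2.minAreaRect((X[b][:,:2]*1000).astype(np.float32)))
E
```

```text
top
 pot [0.7076 0.4262] 0.8041483683232468
 pot [0.5181 0.4032] 0.5814275475423513
 pot [0.5154 0.2842] 0.5599013037018153
 pot [0.4151 0.1148] 0.5234074246617543
 pot [0.4084 0.3537] 0.5511829473345238
 cup [0.5207 0.175 ] 0.9523443606163426
 cup [0.4192 0.2302] 0.9438928502243926
 cup [ 0.4333 -0.2198] 14.656135238485932
 plate [ 0.4312 -0.1215] 0.9640418355848326
 red 36 386.8888888888889 242.30555555555554 z.075 [ 0.3985 -0.3017] z.0905 [ 0.3978 -0.2983] top med [ 0.3987 -0.2976  0.0915]
 green 4 379.5 250.5 [ 0.3703 -0.2819]
 warmer ((433.3128967285156, -220.03640747070312), (143.33937072753906, 349.3892517089844), 0.12326636910438538)
 ball 47 [ 0.5013 -0.3037  0.1249] [ 0.513  -0.293   0.1403]
 board ((634.6826782226562, 266.43060302734375), (107.5461654663086, 196.8351287841797), 2.330369710922241)
scene
 pot [0.5203 0.411 ] 0.6075041688157093
 pot [0.959  0.0517] 0.5676123247837582
 pot [0.5164 0.2873] 0.6013735019372245
 pot [0.4093 0.3603] 0.5940258582267682
 pot [0.4144 0.1157] 0.6429061004138373
 cup [0.4194 0.236 ] 0.9494599114572732
 cup [0.5244 0.1817] 0.8865247430788834
 cup [0.5235 0.4204] 0.9009859611005279
 plate [ 0.4283 -0.1226] 0.9426604122602783
 red 132 346.00757575757575 281.1439393939394 z.075 [ 0.394 -0.302] z.0905 [ 0.3755 -0.315 ] top med [ 0.3907 -0.3048  0.0909]
 green 10 332.7 292.2 [ 0.3715 -0.2799]
 warmer ((427.81024169921875, -224.12326049804688), (143.5566864013672, 347.6108093261719), 0.23530639708042145)
 ball 93 [ 0.4933 -0.309   0.1191] [ 0.5064 -0.2953  0.1313]
 board ((630.248291015625, 262.000244140625), (108.81658172607422, 197.4413299560547), 1.2121615409851074)
```

```bash

python3 -m handwheel '0 20.65 0 -11.15 0 0 0;0 20.65 0 -11.15 0 0 0;0 20.65 0 -11.15 0 0 0;0 20.65 0 -11.15 0 0 0;0 20.65 0 -11.15 0 0 0' 40
python3 -m handwheel '0 20.65 0 -11.15 0 0 0;0 20.65 0 -11.15 0 0 0;0 20.65 0 -11.15 0 0 0;0 20.65 0 -11.15 0 0 0;0 20.65 0 -11.15 0 0 0'
python3 -m handwheel '0 0 0 0 0 37.1 0;0 0 0 0 0 37.1 0;0 0 0 0 0 37.1 0;0 0 0 0 0 37.1 0;0 0 0 0 0 37.1 0'
python3 -m handwheel '0 0 0 0 0 37.1 0;0 0 0 0 0 37.1 0;0 0 0 0 0 37.1 0;0 0 0 0 0 37.1 0;0 0 0 0 0 37.1 0'
python3 -c "
from bench import robot;s=robot.read_state();print(s['joint_pos'].round(3) if hasattr(s['joint_pos'],'round') else s['joint_pos'],s['eef_rot'],s['tcp_pos'])"
```

```text
time_s: 1.9
tcp_pos: [0.3334, 0.4116, 0.2505]
eef_rot: [[0.962, 0.001, 0.274], [-0.274, -0.0, 0.962], [0.001, -1.0, -0.0]]
force: [0.4, 0.6, 0.4]
width: 0.0857
time_s: 2.4
tcp_pos: [0.502, 0.2479, 0.2505]
eef_rot: [[0.962, 0.001, 0.274], [-0.274, -0.0, 0.962], [0.001, -1.0, 0.0]]
force: [0.3, 0.3, 0.8]
width: 0.0853
time_s: 2.9
tcp_pos: [0.5001, 0.2502, 0.2503]
eef_rot: [[0.6, 0.0, 0.8], [-0.8, 0.0, 0.6], [-0.0, -1.0, 0.0]]
force: [-0.5, -0.0, 0.8]
width: 0.0854
time_s: 3.4
tcp_pos: [0.5001, 0.2503, 0.2503]
eef_rot: [[-0.004, 0.0, 1.0], [-1.0, 0.0, -0.004], [-0.0, -1.0, 0.0]]
force: [0.0, -0.2, 0.2]
width: 0.0858
[ 0.464  0.237 -0.149  1.185 -0.     2.039] [[-4.21368931e-03  8.46189529e-05  9.99991119e-01]
 [-9.99991122e-01  3.61838291e-05 -4.21369238e-03]
 [-3.65400660e-05 -9.99999996e-01  8.44657342e-05]] [0.50006309 0.25028622 0.25034717]
```

```bash

for i in 1 2; do :; done
python3 -m handwheel '105 18.4 3 -3.5 0 0 0;105 18.4 3 -3.5 0 0 0;105 18.4 3 -3.5 0 0 0;105 18.4 3 -3.5 0 0 0;105 18.4 3 -3.5 0 0 0' 40 | grep tcp
python3 -m handwheel '105 18.4 3 -3.5 0 0 0;105 18.4 3 -3.5 0 0 0;105 18.4 3 -3.5 0 0 0;105 18.4 3 -3.5 0 0 0;105 18.4 3 -3.5 0 0 0' | grep tcp
python3 -m handwheel '105 18.2 3 -3.5 0 0 0;105 18.2 3 -3.5 0 0 0;105 18.2 3 -3.5 0 0 0;105 18.2 3 -3.5 0 0 0;105 18.2 3 -3.5 0 0 0'
python3 - <<'E'
from h import *
c=cam("top"); crop(c,310,190,450,270,5,"top2.png")
c=cam("scene"); crop(c,270,200,430,340,4,"scene2.png")
E
```

```text
tcp_pos: [0.4632, 0.0625, 0.2196]
tcp_pos: [0.4292, -0.121, 0.1898]
time_s: 4.9
tcp_pos: [0.3952, -0.3027, 0.1599]
eef_rot: [[-0.004, 0.0, 1.0], [-1.0, -0.001, -0.004], [0.001, -1.0, 0.0]]
force: [0.4, -0.7, 0.8]
width: 0.0506
```

View pics/scene2.png

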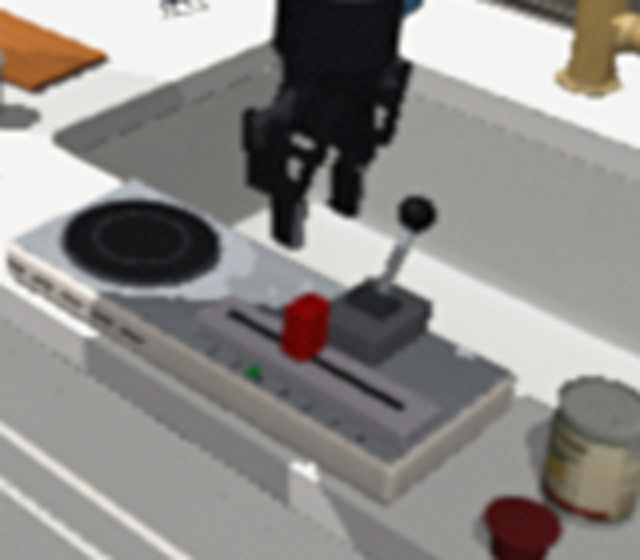

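```bash

python3 -m handwheel '105 -0.2 3 0 0 0 0;105 -0.2 6 0 0 0 0;105 -0.2 7.5 0 0 0 0;105 -0.2 7.5 0 0 0 0;255 -0.2 7.5 0 0 0 0' 40
python3 -m handwheel '255 0 0 0 0 0 0;255 0 0 0 0 0 0;255 0 0 0 0 0 0;255 0 0 0 0 0 0;255 0 0 0 0 0 0'
python3 -m handwheel '255 1.5 0 0 0 0 0;255 3 0 0 0 0 0;255 4.5 0 0 0 0 0;255 5.5 0 0 0 0 0;255 6 0 0 0 0 0'
python3 -m handwheel '255 0.4 0 0 0 0 0;255 0.8 0 0 0 0 0;255 1 0 0 0 0 0;255 1.2 0 0 0 0 0;255 1.2 0 0 0 0 0'
python3 - <<'E'
from h import *
c=cam("scene"); crop(c,270,200,430,340,4,"scene3.png")
E
```

```text
time_s: 5.5
tcp_pos: [0.3958, -0.2965, 0.0859]
eef_rot: [[0.002, 0.0, 1.0], [-1.0, 0.0, 0.002], [-0.0, -1.0, 0.0]]
force: [-0.4, -0.4, 0.2]
width: 0.0372
time_s: 6.0
tcp_pos: [0.3966, -0.2985, 0.0867]
eef_rot: [[0.0, 0.003, 1.0], [-1.0, -0.001, 0.0], [0.001, -1.0, 0.003]]
force: [1.2, 1.8, 6.0]
width: 0.0275
time_s: 6.5
tcp_pos: [0.3971, -0.3597, 0.0867]
eef_rot: [[-0.0, 0.005, 1.0], [-1.0, -0.002, -0.0], [0.002, -1.0, 0.005]]
force: [5.8, 1.9, 7.0]
width: 0.027
time_s: 7.0
tcp_pos: [0.3971, -0.3654, 0.0866]
eef_rot: [[0.002, 0.006, 1.0], [-1.0, 0.01, 0.002], [-0.01, -1.0, 0.006]]
force: [6.6, 19.7, 18.7]
width: 0.027
```

View pics/scene3.png

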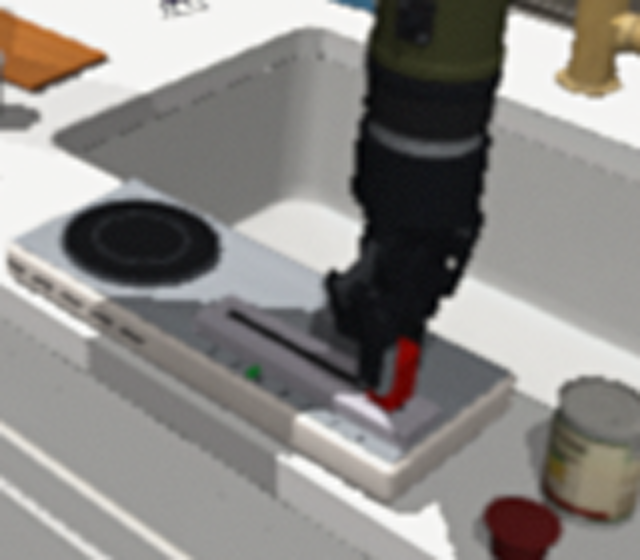

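```bash

python3 -m handwheel '255 -0.6 0 0 0 0 0;100 -0.6 0 0 0 0 0;100 -0.6 0 0 0 0 0;100 -0.6 -4 0 0 0 0;100 -0.6 -9 0 0 0 0' 40
python3 -m handwheel '60 -19.5 -4 0 0 0 0;60 -19.5 -4 0 0 0 0;60 -19.5 -4 0 0 0 0;60 -19.5 -4 0 0 0 0;60 -19.5 -4 0 0 0 0' | grep tcp
python3 -m handwheel '30 -20 0 1 0 0 0;30 -20 0 1 0 0 0;30 -20 0 1 0 0 0;30 -20 0 1 0 0 0;30 -20 0 1 0 0 0' | grep tcp
python3 -m handwheel '30 -8.7 0 1 0 0 0;30 -8.7 0 1 0 0 0;30 -8.7 0 1 0 0 0;30 -8.7 0 1 0 0 0'
python3 - <<'E'
from h import *
for n in("top","scene"):
    c=cam(n)
    for b in blobs(red(c)&near(c,(.395,-.36),.1,.06)):
        v,u=np.nonzero(b); P=c["xyz"][b]; print(n," red",b.sum(),"z.075",ray(c,(u.mean(),v.mean()),.075)[:2],"top med",np.median(P[P[:,2]>.085],0))
    for b in blobs(green(c)&near(c,(.37,-.28),.1),2):
        v,u=np.nonzero(b); print(" green",b.sum(),ray(c,(u.mean(),v.mean()),.0395)[:2])
    for t in robot.trace(n,"pot_1"): print(" pot",*fit(c,t["mask"],POT(),.04))
    for t in robot.trace(n,"cup_1"): print(" cup",*fit(c,t["mask"],CUP(),.03))
E
```

```text
time_s: 7.55
tcp_pos: [0.3924, -0.3624, 0.1735]
eef_rot: [[-0.001, -0.006, 1.0], [-1.0, 0.004, -0.001], [-0.004, -1.0, -0.006]]
force: [0.8, -1.9, 0.2]
width: 0.0519
tcp_pos: [0.3943, -0.1649, 0.2161]
tcp_pos: [0.405, 0.0355, 0.215]
time_s: 8.95
tcp_pos: [0.415, 0.1175, 0.2147]
eef_rot: [[0.0, -0.001, 1.0], [-1.0, -0.002, 0.0], [0.002, -1.0, -0.001]]
force: [0.1, -0.3, -0.6]
width: 0.0752
top  red 29 z.075 [ 0.4    -0.3707] top med [ 0.3988 -0.3671  0.0925]
 green 4 [ 0.3712 -0.2809]
 pot [0.5173 0.286 ] 0.884608903184742
 pot [0.4088 0.3575] 0.8578712928410253
 pot [0.4207 0.728 ] 0.8067398378518013
 pot [0.5192 0.4095] 0.7830531684948253
 cup [0.4192 0.2317] 0.8575431414449584
 cup [0.5368 0.1785] 0.38031806367996324
scene  red 146 z.075 [ 0.3978 -0.3662] top med [ 0.3924 -0.3688  0.0907]
 green 8 [ 0.3691 -0.2825]
 pot [0.5197 0.4109] 0.9613677789904642
 pot [0.5179 0.2927] 0.8869710881012307
 pot [0.4155 0.1209] 0.8861811334857629
 pot [0.4076 0.3626] 1.0251012699495987
 cup [0.42   0.2376] 0.9083878382522709
 cup [0.5233 0.1801] 0.8134242220939111
```

```bash

python3 -m handwheel '30 0 4.5 0 0 0 0;30 0 9 0 0 0 0;30 0 13.5 0 0 0 0;30 0 15.9 0 0 0 0;30 0 15.9 0 0 0 0' 60
python3 -m handwheel '255 0 0 0 0 0 0;255 0 0 0 0 0 0;255 0 0 0 0 0 0;255 0 0 0 0 0 0;255 0 0 0 0 0 0'
python3 - <<'E'
from h import *
c=cam("scene"); crop(c,200,170,320,270,6,"scene4.png")
E
```

```text
time_s: 9.75
tcp_pos: [0.412, 0.1168, 0.0534]
eef_rot: [[-0.001, -0.006, 1.0], [-1.0, -0.002, -0.001], [0.002, -1.0, -0.006]]
force: [-1.2, -0.3, -0.4]
width: 0.0755
time_s: 10.25
tcp_pos: [0.4164, 0.1186, 0.0576]
eef_rot: [[-0.0, 0.003, 1.0], [-1.0, 0.001, -0.0], [-0.001, -1.0, 0.003]]
force: [-0.7, 0.1, 6.1]
width: 0.0595
```

View pics/scene4.png

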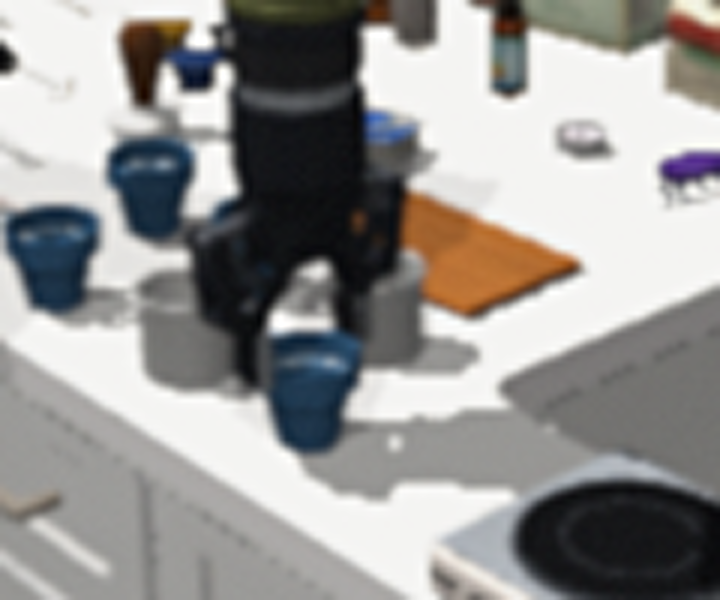

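```bash

python3 - <<'E'
from h import *
c=cam("scene")
for z in(.03,.035,.04,.045,.05): print(z,(proj(c,[[.380,.117,z],[.385,.117,z]])-[200,170])*6)
E
python3 -m handwheel '255 0 -3 0 0 0 0;255 0 -7 0 0 0 0;255 4 -10 0.3 0 0 0;255 8 -10 0.6 0 0 0;255 12 -10 0.8 0 0 0'
python3 -m handwheel '255 4 0 0.2 0 0 0;255 8 0 0.4 0 0 0;255 11 0 0.7 0 0 0;255 12 0 0.7 0 0 0;255 12 0 0.7 0 0 0'
python3 - <<'E'
from h import *
for n in("top","scene"):
    c=cam(n)
    for t in robot.trace(n,"pot_1"): print(n," pot",*fit(c,t["mask"],POT(.1),.14))
E
```

```text
0.03 [[252.4259 412.7822]
 [259.5591 409.897 ]]
0.035 [[252.1785 404.8584]
 [259.3241 401.9871]]
0.04 [[251.9303 396.9083]
 [259.0883 394.0511]]
0.045 [[251.6813 388.9319]
 [258.8517 386.0887]]
0.05 [[251.4314 380.9289]
 [258.6144 378.1   ]]
time_s: 10.85
tcp_pos: [0.4243, -0.0027, 0.1581]
eef_rot: [[0.002, 0.004, 1.0], [-1.0, -0.0, 0.002], [0.0, -1.0, 0.004]]
force: [0.5, 0.7, -1.0]
width: 0.0595
time_s: 11.35
tcp_pos: [0.43, -0.1226, 0.1564]
eef_rot: [[-0.002, 0.0, 1.0], [-1.0, 0.0, -0.002], [-0.0, -1.0, 0.0]]
force: [0.0, 0.1, -1.2]
width: 0.0594
top  pot [0.5064 0.2779] 0.7511877221924175
top  pot [0.5102 0.3918] 0.8084078889498708
top  pot [0.4037 0.3451] 0.7391788637818772
top  pot [0.4156 0.6946] 0.8057411572897358
scene  pot [ 0.4257 -0.1314] 0.7304391331542807
scene  pot [0.387  0.1211] 0.6276521631705254
scene  pot [0.3845 0.2151] 0.5545032041937814
scene  pot [0.2945 0.1771] 0.6221237344415373
scene  pot [0.3191 0.4919] 0.1719439246655781
```

```bash

python3 -m handwheel '255 0 2.5 0 0 0 0;255 0 4.5 0 0 0 0;255 0 5.5 0 0 0 0;255 0 5.9 0 0 0 0;255 0 5.9 0 0 0 0'
python3 -m handwheel '40 0 0 0 0 0 0;40 0 0 0 0 0 0;40 0 0 0 0 0 0;40 0 -3 0 0 0 0;40 0 -8 0 0 0 0'
python3 - <<'E'
from h import *
c=cam("top");
for t in robot.trace("top","pot_1"): print(" pot",*fit(c,t["mask"],POT(.0),.04))
c=cam("scene"); crop(c,250,200,430,335,4,"scene5.png")
for t in robot.trace("scene","pot_1"): print(" pot0",*fit(c,t["mask"],POT(.0),.04), "pot.04",*fit(c,t["mask"],POT(.04),.08))
E
```

```text
time_s: 12.05
tcp_pos: [0.4299, -0.1209, 0.0979]
eef_rot: [[0.001, -0.0, 1.0], [-1.0, 0.0, 0.001], [-0.0, -1.0, -0.0]]
force: [-0.0, -0.3, -1.1]
width: 0.0597
time_s: 12.55
tcp_pos: [0.4275, -0.121, 0.1757]
eef_rot: [[-0.0, -0.006, 1.0], [-1.0, 0.002, -0.0], [-0.002, -1.0, -0.006]]
force: [0.8, -0.1, 0.1]
width: 0.0723
 pot [0.4213 0.7275] 0.9181651917269016
 pot [0.5204 0.4072] 0.8844252735300367
 pot [0.5187 0.2862] 0.803417016043151
 pot [0.4085 0.3589] 0.9837812730672394
 pot [ 0.428  -0.1084] 0.32781608950610636
 pot0 [ 0.4813 -0.0747] 1.1362329332591647 pot.04 [ 0.4309 -0.1207] 0.9953202531893416
 pot0 [0.4099 0.3637] 0.8202530091875954 pot.04 [0.3642 0.2896] 0.7186247273015818
 pot0 [0.519  0.2913] 0.8701688262207311 pot.04 [0.4663 0.2219] 0.7623573314926886
 pot0 [0.5199 0.4139] 0.931577912818273 pot.04 [0.4671 0.3366] 0.8161733079121158
```

View pics/scene5.png

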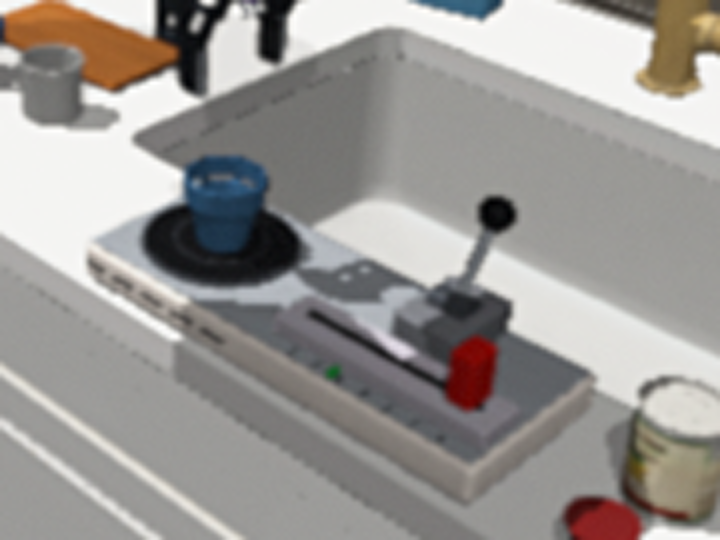

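```bash

python3 -m handwheel '30 -20.5 -2.4 4.4 0 0 0;30 -20.5 -2.4 4.4 0 0 0;30 -20.5 -2.4 4.4 0 0 0;30 -20.5 -2.4 4.4 0 0 0;30 -20.5 -2.4 4.4 0 0 0' 60 | grep tcp
python3 -m handwheel '30 -20.6 0 4.4 0 0 0;30 -20.6 0 4.4 0 0 0;30 -20.6 0 4.4 0 0 0;30 -20.6 0 4.4 0 0 0;30 -20.6 0 4.4 0 0 0' | grep tcp
python3 -m handwheel '30 0 4 0 0 0 0;30 0 8 0 0 0 0;30 0 12 0 0 0 0;30 0 14.4 0 0 0 0;30 0 14.4 0 0 0 0' | grep -E 'tcp|force'
python3 -m handwheel '255 0 0 0 0 0 0;255 0 0 0 0 0 0;255 0 0 0 0 0 0;255 0 0 0 0 0 0'
python3 -m handwheel '255 0 -4 0 0 0 0;255 0 -8 0 0 0 0;255 0 -12 0 0 0 0;255 0 -14.4 0 0 0 0;255 0 -14.4 0 0 0 0'
python3 - <<'E'
from h import *
for n,z in(("top",.144),("scene",.144)):
    c=cam(n)
    for t in robot.trace(n,"pot_1"): print(n,t["score"].__round__(2)," pot0",*fit(c,t["mask"],POT(.0),.04),"held",*fit(c,t["mask"],POT(z),z+.04))
    for t in robot.trace(n,"cup_1"): print(" cup",*fit(c,t["mask"],CUP(),.03))
E
```

```text
tcp_pos: [0.4744, 0.0873, 0.2007]
tcp_pos: [0.5182, 0.2929, 0.1995]
tcp_pos: [0.5143, 0.286, 0.0524]
force: [-0.8, -0.0, -1.0]
time_s: 14.65
tcp_pos: [0.5189, 0.2896, 0.0586]
eef_rot: [[-0.0, 0.002, 1.0], [-1.0, 0.001, -0.0], [-0.001, -1.0, 0.002]]
force: [-0.1, 0.6, -1.7]
width: 0.0589
time_s: 15.15
tcp_pos: [0.5206, 0.2907, 0.2065]
eef_rot: [[0.0, 0.008, 1.0], [-1.0, 0.004, 0.0], [-0.004, -1.0, 0.008]]
force: [0.4, -0.0, -1.4]
width: 0.0589
top 0.7  pot0 [ 0.434  -0.1293] 0.8461351113796274 held [ 0.4253 -0.1114] 0.7221197851679845
top 0.56  pot0 [0.6321 0.2333] 4.310309916693908 held [0.6083 0.2236] 3.6785622929256974
top 0.51  pot0 [0.4227 0.7275] 0.8865450481902586 held [0.4148 0.6801] 0.756637721346285
top 0.45  pot0 [0.5102 0.4193] 0.3445578234688467 held [0.4956 0.3954] 0.29405735188659543
 cup [0.5215 0.1745] 0.9076487012930513
scene 0.74  pot0 [0.5974 0.2176] 2.4329356818904078 held [ 0.3895 -0.0152] 1.441041254248458
scene 0.69  pot0 [ 0.4811 -0.0766] 1.1143131197364167 held [ 0.2998 -0.2416] 0.6596271461808078
scene 0.68  pot0 [0.4075 0.3607] 0.9953971956739444 held [0.2436 0.0949] 0.5895783737963961
scene 0.67  pot0 [0.5194 0.4144] 0.973118128386151 held [0.3297 0.1363] 0.5764354765491396
scene 0.55  pot0 [0.4427 0.7447] 0.2461540635431431 held [0.2708 0.3906] 0.1458368948116389
scene 0.5  pot0 [0.7631 0.6103] 1.1701048440535577 held [0.5173 0.2873] 0.6934090088978762
scene 0.48  pot0 [ 0.3705 -0.4773] 0.37369822198154556 held [ 0.2144 -0.5497] 0.22102287013052338
 cup [0.5198 0.1783] 0.9054200721561458
 cup [ 0.4248 -0.2581] 8.250220363741448
 cup [0.4164 0.2324] 0.9219468519097601
```

```bash

python3 -m handwheel '255 20.5 0 -4.4 0 0 0;255 20.5 0 -4.4 0 0 0;255 20.5 0 -4.4 0 0 0;255 20.5 0 -4.4 0 0 0;255 20.5 0 -4.4 0 0 0' 60 | grep tcp
python3 -m handwheel '255 20.6 0 -4.4 0 0 0;255 20.6 0 -4.4 0 0 0;255 20.6 0 -4.4 0 0 0;255 20.6 0 -4.4 0 0 0;255 20.6 3 -4.4 0 0 0' | grep tcp
python3 -m handwheel '255 0 0.5 0 0 0 0;255 0 0.5 0 0 0 0;255 0 0.5 0 0 0 0'
python3 - <<'E'
from h import *
c=cam("scene"); crop(c,250,190,370,280,6,"scene6.png")
print(blue(c).sum()); B=blue(c)
for b in blobs(B,60): v,u=np.nonzero(b); print(u.mean(),v.mean(),u.min(),u.max(),v.min(),v.max())
print(proj(c,[[.43,-.122,.04],[.43,-.122,.096],[.43,-.122,.11],[.43,-.122,.166]]))
E
```

```text
tcp_pos: [0.4716, 0.0802, 0.2001]
tcp_pos: [0.4316, -0.1262, 0.1735]
time_s: 16.75
tcp_pos: [0.4304, -0.1207, 0.1665]
eef_rot: [[0.002, -0.0, 1.0], [-1.0, 0.001, 0.002], [-0.001, -1.0, -0.0]]
force: [0.7, -0.2, -1.0]
width: 0.0589
1144
224.76377952755905 200.55905511811022 219 231 194 208
363.31404958677683 198.74380165289256 353 375 194 203
208.52666666666667 212.21333333333334 202 215 205 221
306.5505804311774 241.3167495854063 297 316 218 263
[[304.6119 259.7605]
 [305.405  243.3794]
 [305.6086 239.1757]
 [306.4447 221.9057]]
```

View pics/scene6.png

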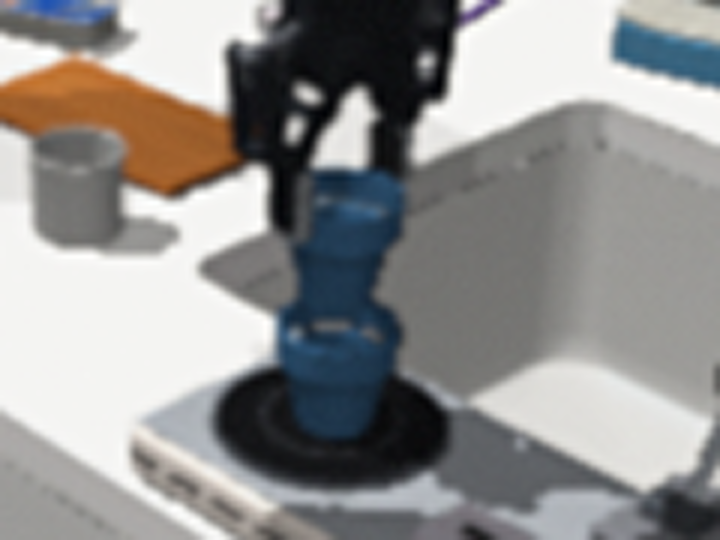

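```bash

python3 -m handwheel '255 0 1.5 0 0 0 0;255 0 3 0 0 0 0;255 0 4 0 0 0 0;255 0 4.5 0 0 0 0;255 0 4.8 0 0 0 0'
python3 -m handwheel '255 0 0.2 0 0 0 0;255 0 0.3 0 0 0 0;255 0 0.3 0 0 0 0'
python3 -m handwheel '40 0 0 0 0 0 0;40 0 0 0 0 0 0;40 0 0 0 0 0 0;40 0 -3 0 0 0 0;40 0 -8 0 0 0 0' | grep -E 'tcp|force'
python3 - <<'E'
from h import *
c=cam("scene"); crop(c,250,190,370,280,6,"scene7.png")
for t in robot.trace("scene","pot_1"):
    m=t["mask"]; P=c["xyz"][m&(c["depth"]>0)]; print(t["position"],P.max(0),"st",*fit(c,m,POT(.04)+POT(.058),.08))
E
```

```text
time_s: 17.3
tcp_pos: [0.4303, -0.1213, 0.1183]
eef_rot: [[0.001, 0.0, 1.0], [-1.0, -0.0, 0.001], [0.0, -1.0, 0.0]]
force: [-0.1, -0.7, -0.7]
width: 0.0588
time_s: 17.6
tcp_pos: [0.4306, -0.1219, 0.1158]
eef_rot: [[-0.0, 0.001, 1.0], [-1.0, -0.0, -0.0], [0.0, -1.0, 0.001]]
force: [-0.8, 0.4, 0.8]
width: 0.0593
tcp_pos: [0.4274, -0.121, 0.1935]
force: [1.7, -0.1, -0.3]
[210.3, 209.9] [0.5044 0.4757 0.0599] st [0.351  0.2695] 0.6466955831886466
[305.3, 252.2] [ 0.4683 -0.0716  0.0995] st [ 0.4012 -0.1483] 0.41212700064661706
[223.1, 195.9] [0.6119 0.5106 0.058 ] st [0.4536 0.3163] 0.6411417453660511
```

View pics/scene7.png

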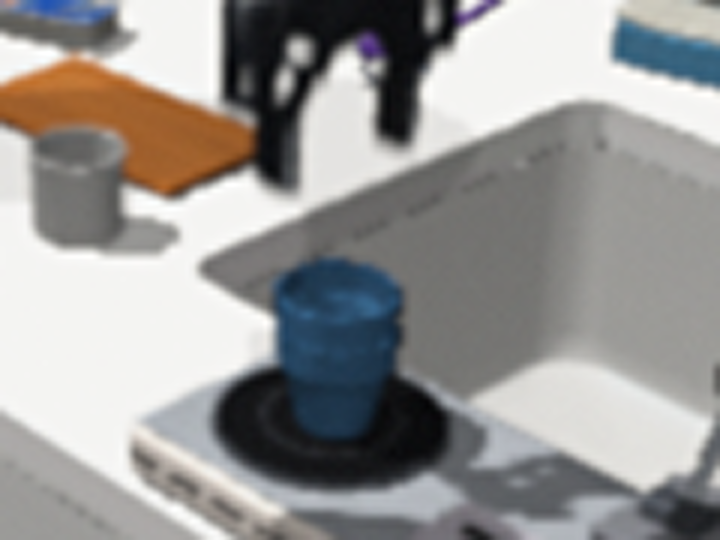

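The second pot is nested straight (stack at crop px 275–402). On to the third pot, at about (.4085, .3605).

```bash

python3 -m handwheel '30 -20 -1.7 -0.9 0 0 0;30 -20 -1.7 -0.9 0 0 0;30 -20 -1.7 -0.9 0 0 0;30 -20 -1.7 -0.9 0 0 0;30 -20 -1.7 -0.9 0 0 0' 60 | grep tcp
python3 -m handwheel '30 -20 0 -0.9 0 0 0;30 -20 0 -0.9 0 0 0;30 -20 0 -0.9 0 0 0;30 -20 0 -0.9 0 0 0;30 -20 0 -0.9 0 0 0' | grep tcp
python3 -m handwheel '30 -5 0 -0.3 0 0 0;30 -8.25 0 -0.35 0 0 0;30 -8.25 0 -0.35 0 0 0;30 -8.25 0 -0.35 0 0 0' 
python3 - <<'E'
from h import *
for n in("top","scene"):
    c=cam(n)
    for t in robot.trace(n,"pot_1"): print(n,t["score"].__round__(2)," pot0",*fit(c,t["mask"],POT(.0),.04))
    for t in robot.trace(n,"cup_1"): print(" cup",*fit(c,t["mask"],CUP(),.03))
E
```

```text
tcp_pos: [0.4209, 0.0834, 0.2129]
tcp_pos: [0.4122, 0.2828, 0.2121]
time_s: 19.6
tcp_pos: [0.4087, 0.3599, 0.2117]
eef_rot: [[0.0, -0.001, 1.0], [-1.0, -0.001, 0.0], [0.001, -1.0, -0.001]]
force: [0.2, -0.2, 0.7]
width: 0.0754
top 0.76  pot0 [ 0.4352 -0.1289] 0.8965345772212079
top 0.57  pot0 [0.5269 0.4076] 0.7204057133027658
top 0.56  pot0 [0.4211 0.7273] 0.8943126335520384
 cup [0.4194 0.2306] 1.0023761940907752
 cup [0.5209 0.1766] 0.9120066762543941
scene 0.84  pot0 [ 0.5226 -0.0367] 0.8797145494734547
scene 0.77  pot0 [ 0.4625 -0.0951] 0.57646866482967
scene 0.68  pot0 [0.4066 0.3606] 0.9626383440885173
scene 0.54  pot0 [0.5173 0.4094] 0.8572695701455363
scene 0.42  pot0 [0.4509 0.7611] 0.12541824149460482
 cup [0.4155 0.2303] 0.9800747155378532
 cup [0.5208 0.1799] 0.9494086131792006
 cup [ 0.3797 -0.4727] 0.35473899317332686
```

```bash

python3 -m handwheel '30 0 4 0 0 0 0;30 0 8 0 0 0 0;30 0 12 0 0 0 0;30 0 15.4 0 0 0 0;30 0 15.4 0 0 0 0' | grep -E 'tcp|force'
python3 -m handwheel '255 0 0 0 0 0 0;255 0 0 0 0 0 0;255 0 0 0 0 0 0;255 0 0 0 0 0 0'
python3 -m handwheel '255 0 -4 0 0 0 0;255 0 -8 0 0 0 0;255 0 -12 0 0 0 0;255 0 -15.4 0 0 0 0;255 0 -15.4 0 0 0 0' | grep -E 'tcp|wid'
python3 -m handwheel '255 20 0 0.9 0 0 0;255 20 0 0.9 0 0 0;255 20 0 0.9 0 0 0;255 20 0 0.9 0 0 0;255 20 0 0.9 0 0 0' | grep -E 'tcp|wid'
python3 -m handwheel '255 20 0 0.9 0 0 0;255 20 0 0.9 0 0 0;255 20 0 0.9 0 0 0;255 20 0 0.9 0 0 0;255 20 0 0.9 0 0 0' | grep -E 'tcp|wid'
python3 -m handwheel '255 5 0 0.35 0 0 0;255 8.25 0 0.35 0 0 0;255 8.25 1 0.35 0 0 0;255 8.25 2 0.35 0 0 0;255 8.25 2 0.35 0 0 0'
python3 - <<'E'
from h import *
c=cam("scene"); crop(c,250,190,370,280,5,"scene8.png")
E
```

```text
tcp_pos: [0.4056, 0.3576, 0.0542]
force: [-0.4, -0.9, -0.2]
time_s: 20.8
tcp_pos: [0.4095, 0.3616, 0.0599]
eef_rot: [[-0.0, 0.002, 1.0], [-1.0, 0.002, -0.0], [-0.002, -1.0, 0.002]]
force: [-0.3, -0.2, -1.1]
width: 0.0595
tcp_pos: [0.4111, 0.3631, 0.2184]
width: 0.0593
tcp_pos: [0.4167, 0.1556, 0.2119]
width: 0.0594
tcp_pos: [0.4265, -0.0442, 0.2122]
width: 0.0593
time_s: 22.8
tcp_pos: [0.4287, -0.1202, 0.1904]
eef_rot: [[0.001, -0.003, 1.0], [-1.0, 0.002, 0.001], [-0.002, -1.0, -0.003]]
force: [-0.2, 0.4, -1.1]
width: 0.0596
```

View pics/scene8.png

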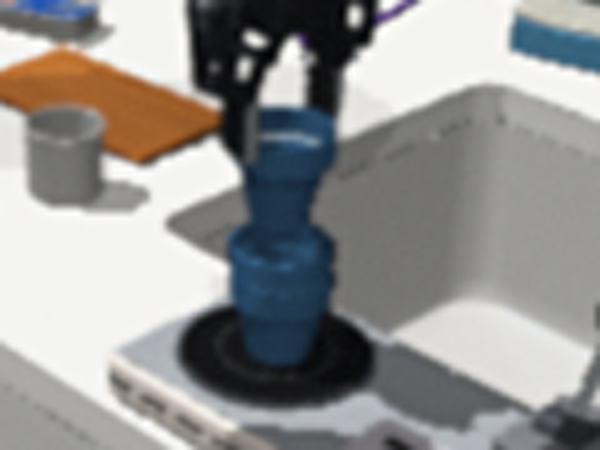

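```bash

python3 -m handwheel '255 0.1 1.5 0.1 0 0 0;255 0.1 3 0.1 0 0 0;255 0.1 4.2 0.1 0 0 0;255 0.1 4.9 0.1 0 0 0;255 0.1 5.2 0.1 0 0 0'| grep -E 'tcp|force'
python3 -m handwheel '255 0 0.3 0 0 0 0;255 0 0.5 0 0 0 0;255 0 0.5 0 0 0 0'
python3 -m handwheel '40 0 0 0 0 0 0;40 0 0 0 0 0 0;40 0 0 0 0 0 0;40 0 -3 0 0 0 0;40 0 -8 0 0 0 0' | grep -E 'tcp|force'
python3 - <<'E'
from h import *
c=cam("scene"); crop(c,250,190,370,280,5,"scene9.png")
for n in("top","scene"):
    c=cam(n)
    for t in robot.trace(n,"pot_1"):
        P=c["xyz"][t["mask"]&(c["depth"]>0)]; print(n,t["score"].__round__(2)," pot0",*fit(c,t["mask"],POT(.0),.04),np.percentile(P[:,2],95))
E
```

```text
tcp_pos: [0.4307, -0.1221, 0.1397]
force: [0.1, 0.4, -0.6]
time_s: 23.65
tcp_pos: [0.4313, -0.1227, 0.1356]
eef_rot: [[-0.0, 0.001, 1.0], [-1.0, 0.0, -0.0], [-0.0, -1.0, 0.001]]
force: [-0.4, 0.1, 0.6]
width: 0.0598
tcp_pos: [0.4286, -0.1221, 0.2136]
force: [1.0, -0.3, -0.5]
top 0.62  pot0 [0.5195 0.4088] 0.8505106055824032 0.055416659220801856
top 0.52  pot0 [0.422  0.7299] 0.9934242026574565 0.05913218833468191
scene 0.77  pot0 [ 0.4623 -0.0938] 0.6192142262141314 0.095991492278342
scene 0.75  pot0 [ 0.5528 -0.0108] 0.8879879067277974 0.13366641619470057
scene 0.7  pot0 [0.5192 0.4115] 0.9567892562737377 0.0557689042480464
scene 0.38  pot0 [0.4369 0.7355] 0.39258876594830344 0.05775488856191291
```

View pics/scene9.png

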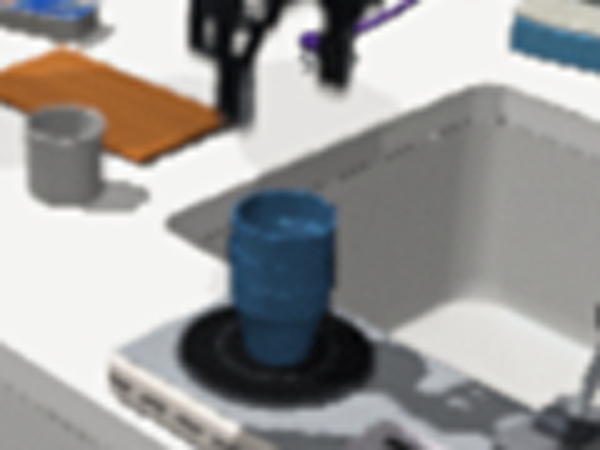

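```bash

python3 -m handwheel '30 -17.8 0 2.95 0 0 0;30 -17.8 0 2.95 0 0 0;30 -17.8 0 2.95 0 0 0;30 -17.8 0 2.95 0 0 0;30 -17.8 0 2.95 0 0 0' 60 | grep tcp
python3 -m handwheel '30 -17.8 0 2.95 0 0 0;30 -17.8 0 2.95 0 0 0;30 -17.8 0 2.95 0 0 0;30 -17.8 0 2.95 0 0 0;30 -17.8 0 2.95 0 0 0' | grep tcp
python3 -m handwheel '30 -17.7 0 2.95 0 0 0;30 -17.7 0 2.95 0 0 0;30 -17.7 0 2.95 0 0 0;30 -17.7 0 2.95 0 0 0;30 -17.7 0 2.95 0 0 0' | grep tcp
python3 -m handwheel '30 0 3 0 0 0 0;30 0 7 0 0 0 0;30 0 11 0 0 0 0;30 0 15.7 0 0 0 0;30 0 15.7 0 0 0 0' | grep -E 'tcp|force'
python3 -m handwheel '255 0 0 0 0 0 0;255 0 0 0 0 0 0;255 0 0 0 0 0 0;255 0 0 0 0 0 0'
python3 -m handwheel '255 0 -4 0 0 0 0;255 0 -8 0 0 0 0;255 0 -12 0 0 0 0;255 0 -16 0 0 0 0;255 0 -17.7 0 0 0 0' | grep -E 'tcp|wid'
python3 -m handwheel '255 17.8 0 -2.95 0 0 0;255 17.8 0 -2.95 0 0 0;255 17.8 0 -2.95 0 0 0;255 17.8 0 -2.95 0 0 0;255 17.8 0 -2.95 0 0 0' | grep -E 'tcp|wid'
python3 -m handwheel '255 17.8 0 -2.95 0 0 0;255 17.8 0 -2.95 0 0 0;255 17.8 0 -2.95 0 0 0;255 17.8 0 -2.95 0 0 0;255 17.8 0 -2.95 0 0 0' | grep -E 'tcp|wid'
python3 -m handwheel '255 17.7 0 -2.95 0 0 0;255 17.7 0 -2.95 0 0 0;255 17.7 0 -2.95 0 0 0;255 17.7 0 -2.95 0 0 0;255 17.7 0 -2.95 0 0 0' | grep -E 'tcp|wid'
python3 -m handwheel '255 0 1 0 0 0 0;255 0 2 0 0 0 0;255 0 2.5 0 0 0 0;255 0 2.5 0 0 0 0' 
python3 - <<'E'
from h import *
c=cam("scene"); crop(c,250,180,370,280,5,"scene10.png")
E
```

```text
tcp_pos: [0.46, 0.0583, 0.2138]
tcp_pos: [0.49, 0.2356, 0.2137]
tcp_pos: [0.5197, 0.4119, 0.2132]
tcp_pos: [0.515, 0.404, 0.051]
force: [-1.0, -1.3, 0.0]
time_s: 26.8
tcp_pos: [0.5208, 0.411, 0.0605]
eef_rot: [[-0.0, 0.003, 1.0], [-1.0, 0.002, -0.0], [-0.002, -1.0, 0.003]]
force: [-0.2, -0.1, -0.6]
width: 0.0589
tcp_pos: [0.5211, 0.4116, 0.2414]
width: 0.059
tcp_pos: [0.4893, 0.229, 0.2367]
width: 0.0587
tcp_pos: [0.4604, 0.0518, 0.2363]
width: 0.0586
tcp_pos: [0.4317, -0.125, 0.2361]
width: 0.0586
time_s: 29.2
tcp_pos: [0.4304, -0.1214, 0.209]
eef_rot: [[0.002, -0.002, 1.0], [-1.0, 0.001, 0.002], [-0.001, -1.0, -0.002]]
force: [-0.2, -0.8, -0.5]
width: 0.0583
```

View pics/scene10.png

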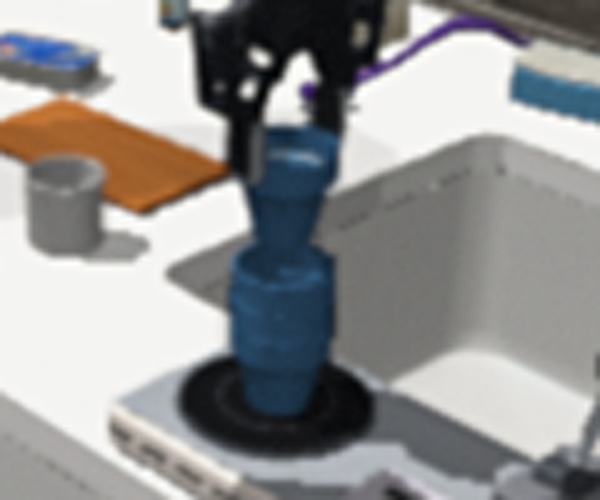

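```bash

python3 -m handwheel '255 0 1.5 0 0 0 0;255 0 3 0 0 0 0;255 0 4.2 0 0 0 0;255 0 4.9 0 0 0 0;255 0 5.2 0 0 0 0'| grep -E 'tcp|force'
python3 -m handwheel '255 0 0.3 0 0 0 0;255 0 0.5 0 0 0 0;255 0 0.5 0 0 0 0'
python3 -m handwheel '40 0 0 0 0 0 0;40 0 0 0 0 0 0;40 0 0 0 0 0 0;40 0 -3 0 0 0 0;40 0 -6 0 0 0 0' | grep -E 'tcp|force'
python3 - <<'E'
from h import *
for n in("top","scene"):
    c=cam(n)
    for t in robot.trace(n,"pot_1"):
        P=c["xyz"][t["mask"]&(c["depth"]>0)]; print(n,t["score"].__round__(2)," pot0",*fit(c,t["mask"],POT(.0),.04),np.percentile(P[:,2],95))
    for t in robot.trace(n,"cup_1"): print(" cup",*fit(c,t["mask"],CUP(),.03))
    S=near(c,(.43,-.122),.04,.07,.2)&blue(c); P=c["xyz"][S]; print(P[P[:,2]>.14].mean(0),P[:,2].max(),np.percentile(P[:,2],90)); 
E
```

```text
tcp_pos: [0.4308, -0.1225, 0.1577]
force: [0.3, -0.7, -0.5]
time_s: 30.05
tcp_pos: [0.4312, -0.1229, 0.1535]
eef_rot: [[-0.0, 0.0, 1.0], [-1.0, -0.0, -0.0], [0.0, -1.0, 0.0]]
force: [0.9, -0.8, -1.1]
width: 0.0585
tcp_pos: [0.4302, -0.1225, 0.2134]
force: [0.5, -0.0, -0.1]
top 0.68  pot0 [ 0.469  -0.4664] 1.1280042561031518 0.07802791281103827
top 0.46  pot0 [0.421  0.7279] 0.9856338443793468 0.05697615083962041
top 0.39  pot0 [ 0.4342 -0.1143] 0.2856110489384892 0.15253364495733804
 cup [0.5214 0.1763] 1.0008229281799699
 cup [0.419 0.23 ] 0.8717591057548248
 cup [ 0.4298 -0.2275] 6.718501214036813
[ 0.4201 -0.1001  0.1485] 0.15443028080368482 0.14889705968042866
scene 0.74  pot0 [ 0.4607 -0.0945] 0.5941294547852788 0.09583616572978373
scene 0.62  pot0 [0.4358 0.7315] 0.49023424664839105 0.3437837181059732
scene 0.55  pot0 [0.583 0.017] 0.9446009408474515 0.15140926283112477
scene 0.55  pot0 [ 0.5038 -0.0518] 0.35962956518880085 0.11478806991042496
 cup [0.4151 0.2333] 0.9643520876836991
 cup [ 0.4495 -0.3331] 0.28593808808304727
 cup [0.521  0.1787] 0.9452903565696984
[ 0.4274 -0.1277  0.146 ] 0.15237887053841737 0.14664089162956756
```

```bash

python3 -m handwheel '30 -15 0 4.5 0 0 0;30 -15 0 4.5 0 0 0;30 -15 0 4.5 0 0 0;30 -15 0 4.5 0 0 0' 60 | grep tcp
python3 -m handwheel '30 -15 0 4.5 0 0 0;30 -15 0 4.5 0 0 0;30 -15 0 4.5 0 0 0;30 -15 0 4.5 0 0 0;30 -15 3 4.5 0 0 0' | grep tcp
python3 - <<'E'
from h import *
for n in("top","scene"):
    c=cam(n)
    for t in robot.trace(n,"cup_1"): print(" cup",*fit(c,t["mask"],CUP(),.03))
E
python3 -m handwheel '30 0 3 0 0 0 0;30 0 7 0 0 0 0;30 0 11 0 0 0 0;30 0 13.4 0 0 0 0;30 0 13.4 0 0 0 0' | grep -E 'tcp|force'
python3 -m handwheel '255 0 0 0 0 0 0;255 0 0 0 0 0 0;255 0 0 0 0 0 0;255 0 0 0 0 0 0'
python3 -m handwheel '255 0 -4 0 0 0 0;255 0 -8 0 0 0 0;255 0 -10 0 0 0 0;255 0 -10 0 0 0 0' | grep -E 'tcp|wid'
```

```text
tcp_pos: [0.4765, 0.0314, 0.2121]
tcp_pos: [0.5234, 0.1791, 0.1851]
 cup [0.4186 0.2366] 1.0291246412912725
tcp_pos: [0.5187, 0.1755, 0.047]
force: [-0.4, -1.1, -0.6]
time_s: 32.85
tcp_pos: [0.5229, 0.1776, 0.0515]
eef_rot: [[-0.0, 0.004, 1.0], [-1.0, 0.001, -0.0], [-0.001, -1.0, 0.004]]
force: [-1.2, -1.1, 8.0]
width: 0.0566
tcp_pos: [0.5238, 0.1782, 0.1536]
width: 0.0569
```

```bash

python3 -m handwheel '255 -1.6 0 4.5 0 0 0;255 -3.3 0 9 0 0 0;255 -4.3 0 11.1 0 0 0;255 -4.3 0 11.1 0 0 0;255 -4.3 2 11.1 0 0 0' | grep -E 'tcp|wid'
python3 -m handwheel '255 0 3 0 0 0 0;255 0 5 0 0 0 0;255 0 6.2 0 0 0 0;255 0 6.7 0 0 0 0;255 0 6.9 0 0 0 0'
python3 -m handwheel '40 0 0 0 0 0 0;40 0 0 0 0 0 0;40 0 0 0 0 0 0;40 0 -4 0 0 0 0;40 0 -9 0 0 0 0' | grep -E 'tcp|force'
python3 -m handwheel '40 0 -5 -5 0 0 0;40 0 -5 -10 0 0 0;40 0 -5 -15 0 0 0;40 0 -5 -15 0 0 0' | grep -E 'tcp|force'
python3 - <<'E'
from h import *
for n in("top","scene"):
    c=cam(n)
    for t in robot.trace(n,"cup_1"): print(n,t["score"]," cup",*fit(c,t["mask"],CUP(),.03)," on board",*fit(c,t["mask"],CUP(.01),.04))
E
```

```text
tcp_pos: [0.6335, 0.2209, 0.1303]
width: 0.057
time_s: 34.25
tcp_pos: [0.6302, 0.2196, 0.0615]
eef_rot: [[-0.0, -0.003, 1.0], [-1.0, -0.001, -0.0], [0.001, -1.0, -0.003]]
force: [-12.8, -4.1, 22.8]
width: 0.0568
tcp_pos: [0.63, 0.2196, 0.1485]
force: [1.4, -0.4, -0.3]
tcp_pos: [0.4779, 0.2198, 0.2011]
force: [1.1, -0.3, -0.1]
top 0.53  cup [0.6406 0.2124] 0.5643049784758342  on board [0.6389 0.2118] 0.558407506114657
```

```bash

python3 -m handwheel '40 17 0 0 0 0 0;40 17 0 0 0 0 0;40 17 0 0 0 0 0;40 17 0 0 0 0 0' | grep -E 'tcp|force'
python3 - <<'E'
from h import *
for n in("top","scene"):
    c=cam(n)
    for t in robot.trace(n,"cup_1"): print(n,t["score"]," cup",*fit(c,t["mask"],CUP(),.03)," on board",*fit(c,t["mask"],CUP(.01),.04))
    H=hsv(c); X=c["xyz"]; b=near(c,(.634,.267),.15,.006,.016)&(H[...,0]<20)&(H[...,1]>100); print(" board",cv2.minAreaRect((X[b][:,:2]*1000).astype(np.float32)))
    if n=="scene": crop(c,180,150,380,290,4,"scene11.png")
E
```

```text
tcp_pos: [0.4832, 0.0466, 0.2002]
force: [0.3, 0.2, 0.3]
top 0.77  cup [0.4197 0.2298] 0.9394582863789323  on board [0.4191 0.2291] 0.9296332327344
top 0.67  cup [ 0.441  -0.1331] 1.0807206976787809  on board [ 0.4404 -0.1318] 1.0694191553170296
top 0.61  cup [0.6345 0.2184] 1.0704352330138278  on board [0.6329 0.2178] 1.059247956185669
top 0.59  cup [ 0.4699 -0.4732] 1.0518716653009943  on board [ 0.4691 -0.4702] 1.0408794281166773
 board ((634.448974609375, 266.46392822265625), (107.27255249023438, 195.8043975830078), 2.419527053833008)
scene 0.59  cup [0.4156 0.2323] 0.8937538039545067  on board [0.4042 0.2161] 0.8655855674293765
scene 0.49  cup [0.6451 0.2347] 0.7834764215208682  on board [0.6301 0.2184] 0.7587839580833569
scene 0.48  cup [ 0.4781 -0.4657] 1.1956712966032907  on board [ 0.4657 -0.4709] 1.157995875955347
 board ((626.2918701171875, 263.9573059082031), (111.43640899658203, 198.09446716308594), 2.0920097827911377)
```

View pics/scene11.png

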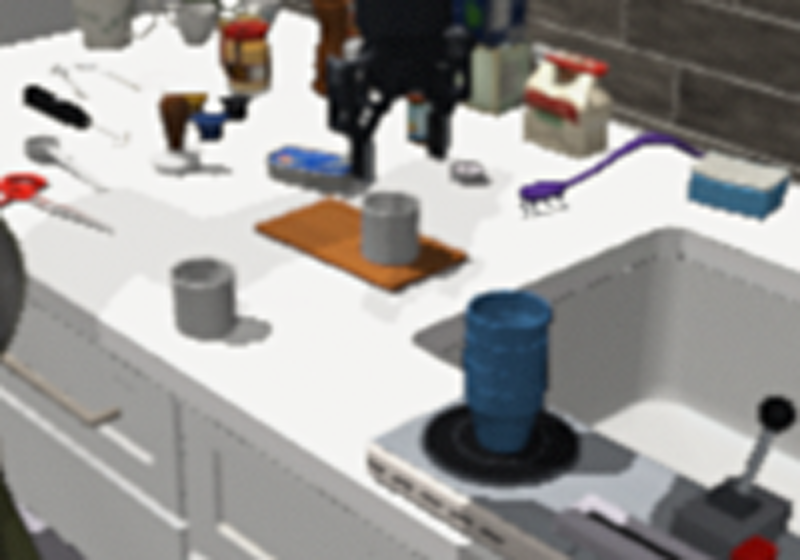

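```bash

python3 -m handwheel '30 -18.1 0 -6.45 0 0 0;30 -18.1 0 -6.45 0 0 0;30 -18.1 0 -6.45 0 0 0;30 -18.1 0 -6.45 0 0 0;30 -18.1 0 -6.45 0 0 0' 60 | grep tcp
python3 -m handwheel '30 0 3 0 0 0 0;30 0 7 0 0 0 0;30 0 11 0 0 0 0;30 0 15.1 0 0 0 0;30 0 15.1 0 0 0 0' | grep -E 'tcp|force'
python3 -m handwheel '255 0 0 0 0 0 0;255 0 0 0 0 0 0;255 0 0 0 0 0 0;255 0 0 0 0 0 0'
python3 -m handwheel '255 0 -4 0 0 0 0;255 0 -8 0 0 0 0;255 0 -11 0 0 0 0;255 -4 -11 0 0 0 0;255 -7.6 -11 0 0 0 0' | grep -E 'tcp|wid'
python3 -m handwheel '255 0 0 5 0 0 0;255 0 0 10 0 0 0;255 0 0 15 0 0 0;255 0 0 20 0 0 0;255 0 0 21.2 0 0 0' | grep -E 'tcp|wid'
python3 -m handwheel '255 0 3 0 0 0 0;255 0 6 0 0 0 0;255 0 8 0 0 0 0;255 0 9.2 0 0 0 0;255 0 9.6 0 0 0 0'
python3 -m handwheel '40 0 0.2 0 0 0 0;40 0 0.2 0 0 0 0;40 0 0.2 0 0 0 0;40 0 -4 0 0 0 0;40 0 -9 0 0 0 0' | grep -E 'tcp|force'
```

```text
tcp_pos: [0.4162, 0.2368, 0.2003]
tcp_pos: [0.4138, 0.2297, 0.0448]
force: [-0.4, -1.0, -0.3]
time_s: 37.35
tcp_pos: [0.4188, 0.232, 0.0508]
eef_rot: [[-0.0, 0.003, 1.0], [-1.0, 0.001, -0.0], [-0.001, -1.0, 0.003]]
force: [0.2, 0.0, -1.1]
width: 0.0568
tcp_pos: [0.419, 0.3087, 0.1621]
width: 0.0572
tcp_pos: [0.6346, 0.3067, 0.1594]
width: 0.0569
time_s: 38.85
tcp_pos: [0.629, 0.3069, 0.0624]
eef_rot: [[-0.0, -0.001, 1.0], [-1.0, -0.001, -0.0], [0.001, -1.0, -0.001]]
force: [-0.0, 0.8, -0.7]
width: 0.0566
tcp_pos: [0.628, 0.3066, 0.1526]
force: [1.4, 0.6, 0.5]
```

```bash

python3 -m handwheel '60 0 -5 0 0 0 0;60 15.3 -7 -9 0 0 0;60 15.3 -7 -9 0 0 0;60 15.3 -7 -9 0 0 0;60 15.3 -7 -9 0 0 0' 60 | grep tcp
python3 -m handwheel '60 15.4 0 -9 0 0 0;60 15.4 0 -9 0 0 0;60 15.4 0 -9 0 0 0;60 15.4 0 -9 0 0 0' | grep tcp
python3 -m handwheel '100 18.4 0 -2.8 0 0 0;100 18.4 0 -2.8 0 0 0;100 18.4 0 -2.8 0 0 0;100 18.4 0 -2.8 0 0 0;100 18.4 0 -2.8 0 0 0' | grep tcp
python3 - <<'E'
from h import *
for n in("top","scene"):
    c=cam(n)
    for b in blobs(red(c)&near(c,(.395,-.34),.12,.06)):
        v,u=np.nonzero(b); P=c["xyz"][b]; print(n," red",b.sum(),"z.075",ray(c,(u.mean(),v.mean()),.075)[:2],"top med",np.median(P[P[:,2]>.085],0))
    for b in blobs(green(c)&near(c,(.37,-.28),.1),2):
        v,u=np.nonzero(b); print(" green",b.sum(),ray(c,(u.mean(),v.mean()),.0395)[:2])
    for t in robot.trace(n,"cup_1"): print(n,t["score"]," on board",*fit(c,t["mask"],CUP(.01),.04))
    if n=="scene": crop(c,180,150,440,345,3,"scene12.png")
E
```

```text
tcp_pos: [0.5381, 0.1519, 0.2251]
tcp_pos: [0.4478, -0.0019, 0.2244]
tcp_pos: [0.4214, -0.1877, 0.2246]
top 0.77  on board [0.6342 0.2181] 0.8780664914071833
top 0.72  on board [0.6306 0.3052] 0.9083933660477032
scene  red 144 z.075 [ 0.397  -0.3666] top med [ 0.3921 -0.3692  0.0911]
 green 8 [ 0.3691 -0.2825]
scene 0.74  on board [0.6292 0.3094] 0.9442255079854818
scene 0.56  on board [0.6314 0.2201] 0.9546956657052837
scene 0.25  on board [ 0.4129 -0.2678] 7.628925866500437
```

View pics/scene12.png

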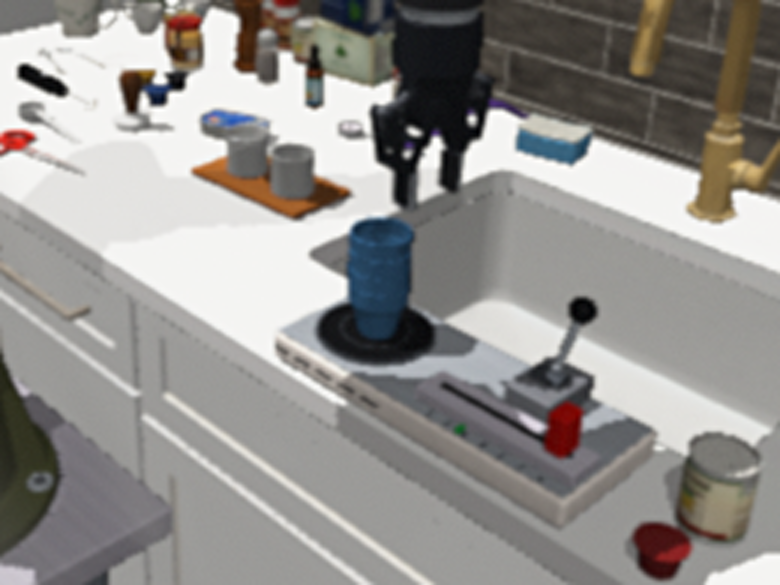

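```bash
cat >> h.py <<'E'
def boxfit(c,w,hx,hy,z0,z1):
    "w: pixel weights; returns x,y of an upright box matching the weighted centroid"
    v,u=np.nonzero(w>0); ww=w[v,u].astype(float); uv=np.array([(u*ww).sum(),(v*ww).sum()])/ww.sum(); z=(z0+z1)/2; xy=ray(c,uv,z)[:2]
    for _ in range(8):
        P=np.array([[xy[0]+a*hx,xy[1]+b*hy,zz] for a in(-1,1) for b in(-1,1) for zz in(z0,z1)])
        m=cv2.moments(cv2.convexHull(proj(c,P).astype(np.float32))); h=np.array([m["m10"],m["m01"]])/m["m00"]
        xy=xy+ray(c,uv,z)[:2]-ray(c,h,z)[:2]
    return xy,ww.sum()/m["m00"]
def slider_marker(c):
    I=c["image"].astype(float); R,G,B=I[...,0],I[...,1],I[...,2]
    r=red(c)&near(c,(.395,-.31),.12,.055)
    g=np.clip(G-np.maximum(R,B)-12,0,None)*near(c,(.37,-.282),.025,.02,.06)
    return (boxfit(c,r*1.,.014,.010,.0505,.0905) if r.any() else None), boxfit(c,g,.006,.0025,.036,.041), (g>0).sum()
E
python3 - <<'E'
from h import *
for n in("scene","top"):
    c=cam(n); print(n,slider_marker(c))
E
```

```text
scene ((array([ 0.4009, -0.3644]), np.float64(0.6505069292115373)), (array([ 0.3721, -0.2805]), np.float64(15.459403599951454)), np.int64(10))
top (None, (array([nan, nan]), np.float64(nan)), np.int64(0))h.py:37: RuntimeWarning: invalid value encountered in divide
  v,u=np.nonzero(w>0); ww=w[v,u].astype(float); uv=np.array([(u*ww).sum(),(v*ww).sum()])/ww.sum(); z=(z0+z1)/2; xy=ray(c,uv,z)[:2]
h.py:40: RuntimeWarning: invalid value encountered in divide
  m=cv2.moments(cv2.convexHull(proj(c,P).astype(np.float32))); h=np.array([m["m10"],m["m01"]])/m["m00"]
h.py:42: RuntimeWarning: invalid value encountered in scalar divide
  return xy,ww.sum()/m["m00"]
```

```bash
sed -i 's/>180)&(h\[...,2\]>90)/>150)\&(h[...,2]>60)/' h.py
python3 -m handwheel '105 18.25 0 -2.7 0 0 0;105 18.25 0 -2.7 0 0 0;105 18.25 0 -2.7 0 0 0;105 18.25 0 -2.7 0 0 0;105 18.25 0 -2.7 0 0 0' 40 | grep tcp
python3 -m handwheel '105 0 4 0 0 0 0;105 0 8 0 0 0 0;105 0 11 0 0 0 0;105 0 13.3 0 0 0 0;105 0 13.3 0 0 0 0' | grep -E 'tcp|force'
python3 -m handwheel '255 0 0 0 0 0 0;255 0 0 0 0 0 0;255 0 0 0 0 0 0;255 0 0 0 0 0 0;255 0 0 0 0 0 0'
python3 -m handwheel '255 -2 0 0 0 0 0;255 -4 0 0 0 0 0;255 -6 0 0 0 0 0;255 -8 0 0 0 0 0;255 -8.5 0 0 0 0 0'
python3 -m handwheel '255 0 0 0 0 0 0;255 0 0 0 0 0 0;105 0 0 0 0 0 0;105 0 0 0 0 0 0;105 0 0 0 0 0 0'
python3 -m handwheel '105 0 -4 0 0 0 0;105 0 -9 0 0 0 0;105 0 -11 5 0 0 0;105 0 -11 10 0 0 0;105 0 -11 14 0 0 0' | grep -E 'tcp|force'
python3 - <<'E'
from h import *
for n in("scene","top"):
    c=cam(n); print(n,slider_marker(c))
E
```

```text
tcp_pos: [0.3947, -0.3691, 0.2232]
tcp_pos: [0.3931, -0.3626, 0.0872]
force: [-0.1, 0.9, 1.0]
time_s: 42.55
tcp_pos: [0.3969, -0.3663, 0.092]
eef_rot: [[0.001, 0.005, 1.0], [-1.0, -0.001, 0.001], [0.001, -1.0, 0.005]]
force: [5.2, 2.2, -4.5]
width: 0.027
time_s: 43.05
tcp_pos: [0.3962, -0.2807, 0.092]
eef_rot: [[0.002, 0.003, 1.0], [-1.0, -0.002, 0.002], [0.002, -1.0, 0.003]]
force: [3.8, -1.4, -2.6]
width: 0.0269
time_s: 43.55
tcp_pos: [0.3939, -0.2815, 0.09]
eef_rot: [[-0.001, -0.001, 1.0], [-1.0, 0.0, -0.001], [-0.0, -1.0, -0.001]]
force: [-0.6, 0.1, 0.0]
width: 0.0506
tcp_pos: [0.5368, -0.282, 0.2017]
force: [-0.0, -0.1, -0.5]
scene ((array([ 0.3986, -0.2814]), np.float64(0.7186759440716485)), (array([ 0.3709, -0.2807]), np.float64(19.693361113728077)), np.int64(12))
top (None, (array([nan, nan]), np.float64(nan)), np.int64(0))h.py:37: RuntimeWarning: invalid value encountered in divide
  v,u=np.nonzero(w>0); ww=w[v,u].astype(float); uv=np.array([(u*ww).sum(),(v*ww).sum()])/ww.sum(); z=(z0+z1)/2; xy=ray(c,uv,z)[:2]
h.py:40: RuntimeWarning: invalid value encountered in divide
  m=cv2.moments(cv2.convexHull(proj(c,P).astype(np.float32))); h=np.array([m["m10"],m["m01"]])/m["m00"]
h.py:42: RuntimeWarning: invalid value encountered in scalar divide
  return xy,ww.sum()/m["m00"]
```

```bash

python3 -m handwheel '105 -22 0 0 0 0 0;105 -22 0 0 0 0 0;105 -22 0 0 0 0 0;105 -22 0 0 0 0 0;105 -22 0 0 0 0 0' | grep -E 'tcp|force'
python3 - <<'E'
from h import *
for n in("scene","top"):
    for k in range(2):
        c=cam(n); print(n,slider_marker(c))
    for t in robot.trace(n,"heat_top"): print(" heat",t["score"],*boxfit(c,t["mask"]*1.,.014,.010,.0505,.0905))
    b=near(c,(.495,-.305),.06,.1,.16); X=c["xyz"]; print(" ball",b.sum(),X[b].mean(0))
    for t in robot.trace(n,"mode_tip"): m=t["mask"]; P=X[m&(c["depth"]>0)]; print(" tip",t["score"],t["position"],np.median(P[P[:,2]>.1],0))
    if n=="top":
        I=c["image"]; print(I[246:254,374:390,1].astype(int)-np.maximum(I[246:254,374:390,0],I[246:254,374:390,2]))
        r=red(c); print(r[236:250,374:386+6].astype(int))
E
```

```text
tcp_pos: [0.5328, -0.0582, 0.1998]
force: [-0.5, -0.3, -0.2]
scene ((array([ 0.3986, -0.2812]), np.float64(0.6996908180662212)), (array([ 0.371 , -0.2807]), np.float64(19.450121289496405)), np.int64(12))
scene ((array([ 0.3982, -0.2814]), np.float64(0.7039919531472106)), (array([ 0.3709, -0.2807]), np.float64(19.52838343015643)), np.int64(12))
 heat 0.59 [ 0.3999 -0.2789] 0.8037937063738341
 ball 93 [ 0.4935 -0.3089  0.119 ]
 tip 0.47 [370.1, 255.5] [ 0.4914 -0.31    0.1199]
top ((array([ 0.3981, -0.2854]), np.float64(0.586921885571316)), (array([ 0.3712, -0.2818]), np.float64(9.763755545391193)), np.int64(6))
top ((array([ 0.3986, -0.285 ]), np.float64(0.5870248795203685)), (array([ 0.3709, -0.282 ]), np.float64(9.401282949519908)), np.int64(6))
 heat 0.48 [ 0.3993 -0.2814] 0.6968163267028915
 ball 46 [ 0.5014 -0.3042  0.1233]
 tip 0.55 [390.8, 210.4] [ 0.5019 -0.3038  0.1264]
[[ -3  -4  -4  -4 -15 -31 -45 -54 -53 -43 -32  -5  -3  -3  -2  -4]
 [ -3  -3  -4  -4  -3  -4  -3  -3  -4  -5  -4  -3  -4  -4  -3  -3]
 [ -3  -3  -3  -1  -2  -2  -4  -3  -2  -3  -2  -1  -4  -3  -1   0]
 [ -2  -
[... 174 characters left out ...]
2  -3  -2  -3  -1]
 [ -1  -3  -2  -2  -2   5   9  -2  -2  -2  -2  -3  -2  -3  -3  -3]
 [ -1  -1   0  -1  -2   0   1   0  -1   0   1  -1  -1   0  -2  -1]]
[[0 0 0 0 0 0 0 0 0 0 0 0 0 0 0 0 0 0]
 [0 0 0 0 0 0 0 0 0 0 0 0 0 0 0 0 0 0]
 [0 0 0 0 0 0 0 0 0 0 0 0 0 0 0 0 0 0]
 [0 0 0 0 0 0 1 1 1 1 1 0 0 0 0 0 0 0]
 [0 0 0 0 0 0 1 1 1 1 1 0 0 0 0 0 0 0]
 [0 0 0 0 0 0 1 1 1 1 1 0 0 0 0 0 0 0]
 [0 0 0 0 0 0 1 1 1 1 1 0 0 0 0 0 0 0]
 [0 0 0 0 0 0 1 1 1 1 1 0 0 0 0 0 0 0]
 [0 0 0 0 0 0 1 1 1 1 1 0 0 0 0 0 0 0]
 [0 0 0 0 0 0 1 1 1 1 1 0 0 0 0 0 0 0]
 [0 0 0 0 0 0 0 1 1 1 0 0 0 0 0 0 0 0]
 [0 0 0 0 0 0 0 0 0 0 0 0 0 0 0 0 0 0]
 [0 0 0 0 0 0 0 0 0 0 0 0 0 0 0 0 0 0]
 [0 0 0 0 0 0 0 0 0 0 0 0 0 0 0 0 0 0]]
```

```bash

python3 -m handwheel '105 24.6 0 -3.4 0 0 0;105 24.6 0 -3.4 0 0 0;105 24.6 0 -3.4 0 0 0;105 24.6 0 -3.4 0 0 0;105 24.6 0 -3.4 0 0 0' 20| grep -E 'tcp|force'
python3 -m handwheel '105 0 0 0 0 0 0;105 0 0 0 0 0 0' | grep -E 'tcp|force'
python3 - <<'E'
from h import *
for n in("scene","top"):
    c=cam(n); I=c["image"].astype(int); r=(I[...,0]>1.8*np.maximum(I[...,1],I[...,2]))&(I[...,0]>25)&near(c,(.395,-.282),.04,.052,.1)
    if r.any(): print(n,boxfit(c,r*1.,.014,.010,.0505,.0905))
E
```

```text
tcp_pos: [0.4994, -0.3104, 0.2003]
force: [-0.2, -0.4, 0.2]
tcp_pos: [0.4995, -0.3091, 0.1999]
force: [-0.3, 0.7, -0.5]
scene (array([ 0.3975, -0.2818]), np.float64(0.7364553984121196))
top (array([ 0.4012, -0.2791]), np.float64(0.4495274368993753))
```

```bash

python3 -m handwheel '105 -0.2 3 0.1 0 0 0;105 -0.2 6 0.1 0 0 0;105 -0.2 7.6 0.1 0 0 0;105 -0.2 7.6 0.1 0 0 0' 20| grep -E 'tcp|force'
python3 -m handwheel '105 0 0 -1 0 0 0;105 0 0 -2 0 0 0;105 0 0 -3 0 0 0;105 0 0 -3.8 0 0 0;105 0 0 -3.8 0 0 0'
python3 -m handwheel '255 0 0 0 0 0 0;255 0 0 0 0 0 0;255 0 0 0 0 0 0;255 0 0 0 0 0 0;255 0 0 0 0 0 0'
python3 -c "
from bench import robot;s=robot.read_state();print(s['tcp_pos'],s['width'])"
```

```text
tcp_pos: [0.5001, -0.3026, 0.1218]
force: [-0.2, -0.1, -0.1]
time_s: 46.75
tcp_pos: [0.4619, -0.3053, 0.1248]
eef_rot: [[-0.001, -0.001, 1.0], [-1.0, -0.0, -0.001], [0.0, -1.0, -0.001]]
force: [1.0, -0.8, -0.1]
width: 0.0503
time_s: 47.25
tcp_pos: [0.4637, -0.3054, 0.1245]
eef_rot: [[0.0, -0.0, 1.0], [-1.0, -0.0, 0.0], [0.0, -1.0, -0.0]]
force: [-0.3, -0.4, 5.5]
width: 0.025
[ 0.46367036 -0.30541232  0.12451546] 0.024989255505451297
```

```bash

python3 -m handwheel '105 0 0 0 0 0 0;105 0 0 0 0 0 0;105 0 0 0 0 0 0;105 0 -4 0 0 0 0;105 0 -9 0 0 0 0' | grep -E 'tcp|force'
python3 -m handwheel '105 0 -3 0 0 0 0;105 -15 -4 6 0 0 0;105 -25 -4 6 0 0 0;105 -25 -4 6 0 0 0;105 -25 -4 6 0 0 0' | grep -E 'tcp|force'
python3 -m handwheel '105 -10 0 3 0 0 0;105 -15 0 3 0 0 0;105 -15 0 3 0 0 0;105 -15 0 3 0 0 0' | grep -E 'tcp|force'
python3 - <<'E'
from h import *
for n in("scene","top"):
    c=cam(n); X=c["xyz"]; H=hsv(c); k=near(c,(.463,-.306),.05,.1,.16)&(H[...,2]<70)
    print(n,slider_marker(c)); print(" ball",k.sum(),fit(c,k,[(.013,.1285),(.0092,.1193),(.0092,.1377)],.1285))
    w=near(c,(.436,-.22),.2,.030,.045)&(abs(X[...,0]-.436)<.08); print(" warmer",cv2.minAreaRect((X[w][:,:2]*1000).astype(np.float32))[0])
    q=near(c,(.46,-.306),.06,.055,.067); print(" block",cv2.minAreaRect((X[q][:,:2]*1000).astype(np.float32)))
    for t in robot.trace(n,"cup_1"): print(" cup",t["score"].__round__(2),*fit(c,t["mask"],CUP(.01),.04))
    if n=="scene":
        S=cv2.resize(c["image"][170:345,200:440,::-1],None,fx=3.3,fy=3.3,interpolation=cv2.INTER_CUBIC); cv2.imwrite("pics/scene13.png",S)
E
```

```text
tcp_pos: [0.4616, -0.3039, 0.2126]
force: [0.6, -0.5, 0.7]
tcp_pos: [0.512, -0.1103, 0.2524]
force: [1.3, -0.2, 0.3]
tcp_pos: [0.5423, 0.0432, 0.252]
force: [-0.1, -1.0, 0.1]
scene ((array([ 0.3974, -0.2817]), np.float64(0.6647441781490745)), (array([ 0.3705, -0.2809]), np.float64(15.985262534824807)), np.int64(11))
 ball 64 (array([ 0.4647, -0.3057]), np.float64(0.856545311626359))
 warmer (428.1003723144531, -223.61705017089844)
 block ((450.72015380859375, -308.2275390625), (94.13369750976562, 51.102867126464844), 2.57895827293396)
 cup 0.83 [0.6327 0.2194] 0.775862231487774
 cup 0.78 [0.6309 0.3119] 0.8879728765421633
top ((array([ 0.3986, -0.285 ]), np.float64(0.5870248795203685)), (array([ 0.371, -0.282]), np.float64(9.943794614794898)), np.int64(6))
 ball 42 (array([ 0.4657, -0.3061]), np.float64(0.9659585266030137))
 warmer (433.681884765625, -244.08331298828125)
 block ((449.15350341796875, -311.6923828125), (97.99217987060547, 68.91735076904297), 0.14008048176765442)
 cup 0.78 [0.6343 0.3072] 0.9606028288180833
 cup 0.51 [0.6329 0.216 ] 0.9838398667273767
```

View pics/scene13.png

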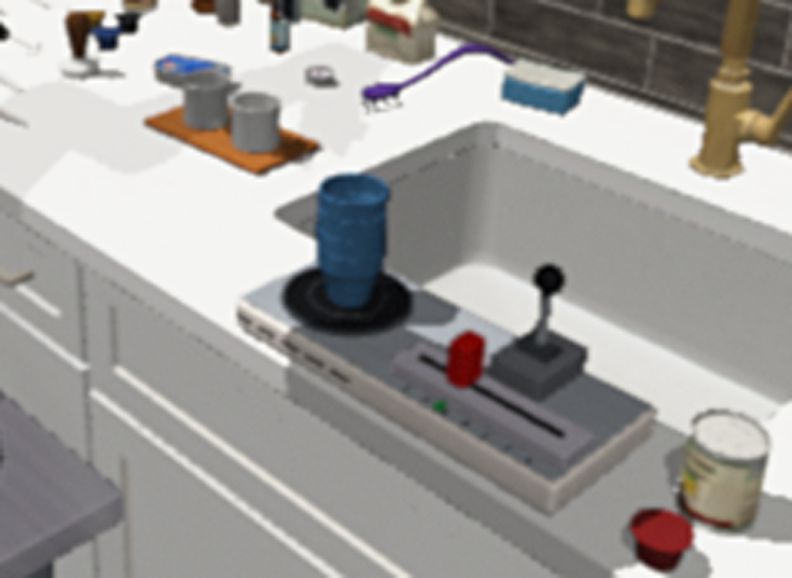

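The last picture shows everything in place. The pot stack is at (350,240) on the plate, the slider at (466,358) is level with the marker at (440,407) along the track, and the lever stands upright at (548,279). Both cups are on the board at (207,98) and (255,122), and the can and pod haven't moved. I'm handing the job in.

```bash
python3 -c "
from bench import robot
print(robot.finish_job(), robot.read_state()['time_s'])"
```

```text
the job is handed in; nothing more can be done
the job is handed in; nothing more can be done
```

The job is handed in, and every step was done in the order asked. It took about 50 s of the 210 s.

- **Heat slider, off:** I gripped it and slid it to its end stop, where the force rose to about 20 N.
- **Pots:** All four blue pots are nested upright on the plate, with the top rim at about 0.151 m against 0.150 m expected. The orange look-alike was left alone.
- **Cups:** Both steel cups stand upright side by side on the board, about 88 mm apart. I set them down after the pots and before the second slider move.
- **Heat slider, marker:** It is level with the green marker to within about 1–3 mm. The scene camera put it 0.8 mm to the right. In the top camera, the top face alone read about 1 mm to the left, while the automatic fit, which found only part of the grip, read 3 mm to the right. I made no further correction.
- **Lever:** It was swung upright last. The ball is about 1 mm off vertical measured from the slider. Measured from the warmer's outline it is 2–7 mm off, because the two cameras disagree about where that outline is. The picture shows the lever upright.

Placing the first cup pressed on the board with about 23 N. The hand was clear of everything at hand-in, and the can and pod were never touched.

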